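# Clear and prop the draining tray and rack the castings on it in a row

### The arm

A 7-joint arm with a two-finger parallel gripper is mounted at the origin on the work surface. World frame = base frame: x ahead of the robot, y to its left, z up, the work surface at z = 0. Lengths are in m, angles in degrees, forces in N, time in s.
With the tool pointing down it reaches from about 0.4 to 0.85 m from the base axis. Payload 10.4 kg.
Tool frame: the origin (TCP) lies on the mounting face of the last link; the fingertips stand 182 mm ahead of it and the grasp point (between the pads) lies robot.grip_depth ahead of it (robot.grip_depth is the distance from the TCP to the grasp point, in m); x points along the fingers, z is the direction in which the jaws open and shut, and the axes are right-handed (so a half turn about x gives the same grasp; the last joint's range is limited). The gripper opens to 87 mm and grips with 3 to 60 N. Pads are 19 mm wide; open, the fingers measure 117 mm over their backs; the gripper's body (75 mm by 190 mm) begins 51 mm behind the grasp point.
Start: joints at [-73.774, 19.034, -3.707, 83.658, 1.238, 77.344, -5.071], TCP at [0.188, 0.596, 0.405] pointing down, gripper open.
Joint ranges: [-148.97, 148.97], [-28.65, 121.19], [-84.17, 76.75], [9.2, 138.47], [-72.65, 252.65], [3.7, 117.97], [-149.18, 149.18]. Speed limits (degrees/s): [127.2, 127.2, 159.86, 159.86, 180, 180, 180].

### API

Orientations are given as a 3x3 rotation matrix whose columns are the frame's x, y, z axes.
In Python, from station import robot, eyes, hand_in gives the robot as it stands.
- The arm moves only by the shell command python3 -m handwheel 'ROWS' [FORCE]. ROWS is JSON, a list of rows, each an object of numbers: "dx", "dy", "dz": the shift along the world's x, y, z in cm; "wx", "wy", "wz": the turn, a rotation vector about the world's x, y, z in rad; "jaw": the finger opening in cm, from 0 to 8.7. In form: [{"dx": .., "dy": .., "dz": .., "wx": .., "wy": .., "wz": .., "jaw": ..}, ...]. A call has 1 to 12 rows; each row is the pose to reach, as a shift and turn from the pose commanded when the call began; what a row does not reach only later rows make up. A row lasts 1/10 s, in which the tool goes at most 50 mm and 8.59 degrees, less where a joint would pass 70% of its speed; a pose out of reach is approached as far as the arm can. A call with a gripper value outside its range is refused whole. The fingers move at their own pace and stop on an object; FORCE is the grip in N (left out, the last holds). Time passes only in rows, so rows that repeat a pose let the fingers close. It gives the time, the measured TCP pose, the force and the opening at its end, in the units of the state.
- robot.read_state(): the state, without advancing time (a new reading comes with each control period).
- eyes.grab_frame(name): name is "scene" or "top"; returns the picture (420x560x3 uint8, red, green, blue); there is no depth.
- eyes.calibration(name): a dict with "K" (3x3 intrinsics, pixels), "D" ([k1, k2, p1, p2, k3] as OpenCV has them; the pictures are not rectified), "T" (4x4, takes a point from camera to world coordinates). Camera axes: x right, y down, z forward; pixel columns grow to the right and rows downward; lengths in m; the calibration is good to about 2 mm. A picture is of the moment at which its call begins. calibration takes no time and is no camera call.
- hand_in(): hands the job in, once; it reports no verdict.
The state is a dict: "time_s": time; "joint_positions": joint angles; "qd": joint speeds; "joint_efforts": joint torques, N m; "ee_pos": TCP position; "tool_rot": TCP orientation; "contact_force": force on the tool from outside, world axes, zero at the start; "torque": the same for the moment, N m; "finger_gap": finger opening in m.
Only numpy, scipy, OpenCV 4.12 (cv2) and the standard library are available. Lean on these libraries where they do the work, as an engineer would, in place of code of your own. Each camera call takes 0.05 s, during which the arm holds its last target.

### The job

Put the brush that lies on the green draining tray away, flat in the shallow pan behind it, and only then prop up the tray: pull the lever on its right side over towards you until the leg snaps past centre and locks, and the tray stands tilted on it. After that stand every loose aluminium casting from the cardboard upright on the tray in one straight row, squared up side by side: toes against the front lip, the first against the left lip, each next one close up to its neighbour (no gap over 5 mm). Leave the other things on the bench where they are.

Things in the scene. Friction and masses are not known exactly. Their poses are not given: they have to be found in the camera images.
- stand_hinge (a point): middle of the tray's hinge pin, 22 mm above the table, fixed to the flat steel stand. Axes: x along the flat tray from the hinge to its back edge, y along the pin to the left, z up. The hinge is at the tray's front edge, which faces the robot
- tray (a joint): angle of the tray to the table, rad: 0 flat, about 0.26 standing on its leg. Green steel draining tray, inside 120 mm (front to back) by 250 mm, 6 mm floor, lip all round 10 mm high above the floor and 6 mm thick. Swings up freely about its hinge and drops back by its own weight (0.9 kg) unless propped
- corner (a point): inside front left corner of the tray at floor level, where floor, front lip (next to the hinge) and left lip meet: 15 mm along x, 125 mm to the left, 6 mm above the hinge pin's middle. Axes move with the tray: x to its back, y to the left, z out of the floor; the inside spans x 0 to 120 mm, y 0 to -250 mm
- leg (a joint): turn of the prop leg in the tray, rad: 0 folded along the tray's right side with the foot towards the hinge, 1.536 at its stop, locked over centre. An over-centre spring (up to 0.2 N m) pushes it back to folded below 0.9 and on to the stop above. Turning it, the foot meets the table at about 0.31 and then lifts the tray; it grows as the handle goes towards the robot and down
- leg_pivot (a point): pivot of the leg on the outside of the tray's right side: from the hinge pin's middle 135 mm along x, 150 mm to the right, level with the pin when flat. Steel crank: leg 52 mm from here to the centre of its round rubber foot (radius 6 mm), lever 100 mm from here to the handle bar. Folded, the lever sticks up, leaning 0.2 rad away from the robot. Axes turn with the leg
- handle (a point): middle of the grip of the black handle bar on the lever: round, 12 mm thick, sticking out 62 mm to the right of the lever (this point 35 mm out), about 120 mm above the table when folded, about 54 mm when locked, then 100 mm nearer the robot than the pivot. Can be pinched from above, fingers before and behind it; moving it takes 3 to 8 N
- casting1: (may be absent) die-cast angle bracket, 0.14 kg: foot 48 (x) by 36 (y) by 10 mm thick; upright wall at the foot's +x end, 16 mm thick (x +8 to +24 mm), 36 mm wide, top at 50 mm; the free end of the foot (toe) points to -x. Origin: centre of the underside, z up. Starts upright on a 2 mm cardboard sheet, yaw within 0.7 rad. Grip it across the wall
- casting2: (may be absent) die-cast angle bracket, 0.14 kg: foot 48 (x) by 36 (y) by 10 mm thick; upright wall at the foot's +x end, 16 mm thick (x +8 to +24 mm), 36 mm wide, top at 50 mm; the free end of the foot (toe) points to -x. Origin: centre of the underside, z up. Starts upright on a 2 mm cardboard sheet, yaw within 0.7 rad. Grip it across the wall
- casting3: (may be absent) die-cast angle bracket, 0.14 kg: foot 48 (x) by 36 (y) by 10 mm thick; upright wall at the foot's +x end, 16 mm thick (x +8 to +24 mm), 36 mm wide, top at 50 mm; the free end of the foot (toe) points to -x. Origin: centre of the underside, z up. Starts upright on a 2 mm cardboard sheet, yaw within 0.7 rad. Grip it across the wall
- casting4: (may be absent) die-cast angle bracket, 0.14 kg: foot 48 (x) by 36 (y) by 10 mm thick; upright wall at the foot's +x end, 16 mm thick (x +8 to +24 mm), 36 mm wide, top at 50 mm; the free end of the foot (toe) points to -x. Origin: centre of the underside, z up. Starts upright on a 2 mm cardboard sheet, yaw within 0.7 rad. Grip it across the wall
- casting5: (may be absent) die-cast angle bracket, 0.14 kg: foot 48 (x) by 36 (y) by 10 mm thick; upright wall at the foot's +x end, 16 mm thick (x +8 to +24 mm), 36 mm wide, top at 50 mm; the free end of the foot (toe) points to -x. Origin: centre of the underside, z up. Starts upright on a 2 mm cardboard sheet, yaw within 0.7 rad. Grip it across the wall
- casting6: (may be absent) die-cast angle bracket, 0.14 kg: foot 48 (x) by 36 (y) by 10 mm thick; upright wall at the foot's +x end, 16 mm thick (x +8 to +24 mm), 36 mm wide, top at 50 mm; the free end of the foot (toe) points to -x. Origin: centre of the underside, z up. Starts upright on a 2 mm cardboard sheet, yaw within 0.7 rad. Grip it across the wall
- wrench: bystander: open-end wrench lying on the table
- chip_brush: flat hand brush, 200 mm long, 80 g, lying on the tray at the start. Origin: middle of its length, on the underside; x from handle to bristles. Round wooden handle 20 mm thick from x -100 to -5 mm, steel ferrule 42 mm wide and 20 mm thick to x 35 mm, grey bristles 39 mm wide to x 100 mm; balances at x -20 mm
- pan_in (a point): centre of the inner floor of the shallow steel pan behind the tray, fixed, 5 mm above the table; inside 90 mm (x) by 240 mm (y), walls 25 mm high above the floor, 5 mm thick
- oil_bottle: bystander: white bottle, 60 mm across, 150 mm tall
- screw_jar: bystander: clear jar, 60 mm across, 70 mm tall
- chuck_key: bystander: T-shaped chuck key lying on the table
- collet: bystander: steel collet, 32 mm across, 36 mm tall, standing among the castings
Things that resemble listed ones, but are neither listed nor needed, are in the scene too. What is shaped like the casting1 but turquoise is not meant. Of the things that look like the chip_brush, the larger one is meant.

How it is judged (in metres and radians):
On the way, in this order (a step that is already met when the one before it is completed fails the run):
1. the brush lies flat in the pan, let go (x of chip_brush in the frame of pan_in between -0.04 and 0.04 m and y of chip_brush in the frame of pan_in between -0.03 and 0.03 m and z of chip_brush in the frame of pan_in between -0.005 and 0.023 m and angle between the z axis of chip_brush and the z axis of pan_in, either way round below 0.2 rad and angle between the x axis of chip_brush and the y axis of pan_in, either way round below 0.4 rad and contact force between the fingers and chip_brush below 0.5 N), for 0.3 s.
2. the tray stands on its leg, locked over centre, lever let go (value of joint leg above 1.45 rad and value of joint tray between 0.2 and 0.32 rad and contact force between the fingers and leg below 0.5 N), for 0.5 s.
3. all castings stand in the row on the propped tray (value of joint leg above 1.45 rad and value of joint tray between 0.2 and 0.32 rad and x of casting1 in the frame of corner between 0.018 and 0.03 m and z of casting1 in the frame of corner between -0.005 and 0.005 m and x of corner in the frame of casting1 below 0 m and angle between the x axis of each of casting1, casting2, casting3, casting4, casting5, casting6 and the x axis of corner, either way round below 0.12 rad and angle between the z axis of each of casting1, casting2, casting3, casting4, casting5, casting6 and the z axis of corner, either way round below 0.12 rad and linear speed of each of casting1, casting2, casting3, casting4, casting5, casting6 below 0.02 m/s and (y of casting1 in the frame of corner between -0.0255 and -0.014 m or y of casting2 in the frame of casting1 between 0.031 and 0.0435 m or y of casting3 in the frame of casting1 between 0.031 and 0.0435 m or y of casting4 in the frame of casting1 between 0.031 and 0.0435 m or y of casting5 in the frame of casting1 between 0.031 and 0.0435 m or y of casting6 in the frame of casting1 between 0.031 and 0.0435 m) and x of casting2 in the frame of corner between 0.018 and 0.03 m and z of casting2 in the frame of corner between -0.005 and 0.005 m and x of corner in the frame of casting2 below 0 m and (y of casting2 in the frame of corner between -0.0255 and -0.014 m or y of casting1 in the frame of casting2 between 0.031 and 0.0435 m or y of casting3 in the frame of casting2 between 0.031 and 0.0435 m or y of casting4 in the frame of casting2 between 0.031 and 0.0435 m or y of casting5 in the frame of casting2 between 0.031 and 0.0435 m or y of casting6 in the frame of casting2 between 0.031 and 0.0435 m) and x of casting3 in the frame of corner between 0.018 and 0.03 m and z of casting3 in the frame of corner between -0.005 and 0.005 m and x of corner in the frame of casting3 below 0 m and (y of casting3 in the frame of corner between -0.0255 and -0.014 m or y of casting1 in the frame of casting3 between 0.031 and 0.0435 m or y of casting2 in the frame of casting3 between 0.031 and 0.0435 m or y of casting4 in the frame of casting3 between 0.031 and 0.0435 m or y of casting5 in the frame of casting3 between 0.031 and 0.0435 m or y of casting6 in the frame of casting3 between 0.031 and 0.0435 m) and x of casting4 in the frame of corner between 0.018 and 0.03 m and z of casting4 in the frame of corner between -0.005 and 0.005 m and x of corner in the frame of casting4 below 0 m and (y of casting4 in the frame of corner between -0.0255 and -0.014 m or y of casting1 in the frame of casting4 between 0.031 and 0.0435 m or y of casting2 in the frame of casting4 between 0.031 and 0.0435 m or y of casting3 in the frame of casting4 between 0.031 and 0.0435 m or y of casting5 in the frame of casting4 between 0.031 and 0.0435 m or y of casting6 in the frame of casting4 between 0.031 and 0.0435 m) and x of casting5 in the frame of corner between 0.018 and 0.03 m and z of casting5 in the frame of corner between -0.005 and 0.005 m and x of corner in the frame of casting5 below 0 m and (y of casting5 in the frame of corner between -0.0255 and -0.014 m or y of casting1 in the frame of casting5 between 0.031 and 0.0435 m or y of casting2 in the frame of casting5 between 0.031 and 0.0435 m or y of casting3 in the frame of casting5 between 0.031 and 0.0435 m or y of casting4 in the frame of casting5 between 0.031 and 0.0435 m or y of casting6 in the frame of casting5 between 0.031 and 0.0435 m) and x of casting6 in the frame of corner between 0.018 and 0.03 m and z of casting6 in the frame of corner between -0.005 and 0.005 m and x of corner in the frame of casting6 below 0 m and (y of casting6 in the frame of corner between -0.0255 and -0.014 m or y of casting1 in the frame of casting6 between 0.031 and 0.0435 m or y of casting2 in the frame of casting6 between 0.031 and 0.0435 m or y of casting3 in the frame of casting6 between 0.031 and 0.0435 m or y of casting4 in the frame of casting6 between 0.031 and 0.0435 m or y of casting5 in the frame of casting6 between 0.031 and 0.0435 m)), for 0.2 s.
At the end, for the whole second after the job is handed in: Brush flat in the pan; leg locked (over 1.45 rad), tray at 0.20 to 0.32 rad; castings at rest on its floor, square within 0.12 rad, toe within 6 mm of the front lip; the first within 7 mm of the left lip, every other within 7 mm of a neighbour on its left (all of step 3 and x of chip_brush in the frame of pan_in between -0.04 and 0.04 m and y of chip_brush in the frame of pan_in between -0.03 and 0.03 m and z of chip_brush in the frame of pan_in between -0.005 and 0.023 m and angle between the z axis of chip_brush and the z axis of pan_in, either way round below 0.2 rad and angle between the x axis of chip_brush and the y axis of pan_in, either way round below 0.4 rad); the robot touches nothing.
It fails at once if a bystander (wrench, bottle, jar, chuck key or collet) is shifted by more than 5 cm (distance of any of wrench, oil_bottle, screw_jar, chuck_key, collet from where it was at the start of the episode above 0.05 m).
Of casting1, casting2, casting3, casting4, casting5, casting6 only 4 to 6 are there at a start; the rules pass over those that are not, and their reading is None.
At some moment in a run one of casting1, casting2, casting3, casting4, casting5, casting6 may be knocked a few centimetres aside while the robot is not near it.
It also fails if it takes over 210 s, if anything falls off the work surface, if the arm or the gripper's body presses on something with over 40 N, if the wrist force passes 120 N, or if a joint passes its speed limit or range.

## Working session

There is one attempt and no reset: what is moved stays moved. The work goes in short steps, Python scripts to look and compute and a shell command to move; the robot and the scene stay as the last step left them, time stands still between calls to the robot, and variables do not carry over. Pictures are saved under pics/ and viewed, and the job is handed in when it is done.

```bash
ls; mkdir -p pics; cat > h.py <<'E'
import numpy as np, cv2
from station import robot, eyes, hand_in
def cal(n):
    c=eyes.calibration(n); return np.array(c["K"],float),np.array(c["D"],float),np.array(c["T"],float)
def ray(n,u,v):
    K,D,T=cal(n); p=cv2.undistortPoints(np.array([[[u,v]]],float),K,D)[0,0]
    d=T[:3,:3]@np.array([p[0],p[1],1]); return T[:3,3],d
def px2w(n,u,v,z):
    o,d=ray(n,u,v); s=(z-o[2])/d[2]; return o+s*d
def w2px(n,P):
    K,D,T=cal(n); P=np.atleast_2d(np.array(P,float)); R=T[:3,:3].T; t=-R@T[:3,3]
    return cv2.projectPoints(P,cv2.Rodrigues(R)[0],t,K,D)[0][:,0]
def tri(u1,v1,u2,v2):
    o1,d1=ray("scene",u1,v1);o2,d2=ray("top",u2,v2)
    A=np.stack([d1,-d2],1);s=np.linalg.lstsq(A,o2-o1,rcond=None)[0]
    a=o1+s[0]*d1;b=o2+s[1]*d2;return (a+b)/2,np.linalg.norm(a-b)
def snap(n,f,crop=None,k=1):
    im=eyes.grab_frame(n); cv2.imwrite("pics/raw_"+f,im[:,:,::-1])
    save(im,f,crop,k); return im
def save(im,f,crop=None,k=1):
    if crop: x0,y0,x1,y1=crop; im=im[y0:y1,x0:x1]
    im=cv2.resize(im,None,fx=k,fy=k,interpolation=cv2.INTER_CUBIC)
    cv2.imwrite("pics/"+f,im[:,:,::-1])
def load(f): return cv2.imread("pics/raw_"+f)[:,:,::-1]
def st():
    s=robot.read_state(); np.set_printoptions(precision=4,suppress=True)
    print(s["time_s"],"tcp",np.array(s["ee_pos"]),"f",np.array(s["contact_force"]),"gap",s["finger_gap"]);print(np.array(s["tool_rot"]));print(np.array(s["joint_positions"]))
    print("grip",np.array(s["ee_pos"])+np.array(s["tool_rot"])[:,0]*robot.grip_depth)
E
python3 - <<'E'
from h import *
st();print(robot.grip_depth)
for n in("scene","top"):
    K,D,T=cal(n);print(n,K,D,T)
    snap(n,n+"0.png",None,1.4)
E
```

```text
pics
0.0 tcp [0.1881 0.5959 0.4039] f [-0.0756 -0.1994  0.3083] gap 0.08681918320679992
[[-0.0004 -0.9536  0.301 ]
 [-0.0014  0.301   0.9536]
 [-1.     -0.0001 -0.0014]]
[-73.7729  19.0725  -3.7074  83.7059   1.2371  77.3434  -5.0709]
grip [0.1881 0.5957 0.2404]
0.1635
scene [[457.5017   0.     278.8958]
 [  0.     457.5017 211.727 ]
 [  0.       0.       1.    ]] [-0.1387  0.      0.      0.      0.    ] [[-0.8827  0.2642 -0.3887  0.9455]
 [ 0.4695  0.5311 -0.7053  0.7228]
 [ 0.0201 -0.8051 -0.5929  0.7299]
 [ 0.      0.      0.      1.    ]]
top [[515.7535   0.     278.6972]
 [  0.     515.7535 212.4745]
 [  0.       0.       1.    ]] [-0.073  0.     0.     0.     0.   ] [[-0.0139 -0.997   0.0762  0.4287]
 [-0.9998  0.0126 -0.0181 -0.0035]
 [ 0.0171 -0.0764 -0.9969  1.553 ]
 [ 0.      0.      0.      1.    ]]
```

View pics/scene0.png

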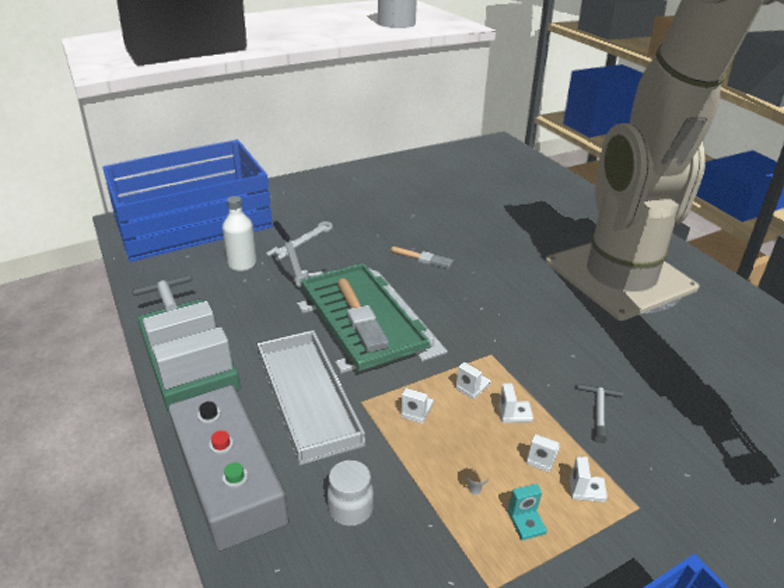

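View pics/top0.png

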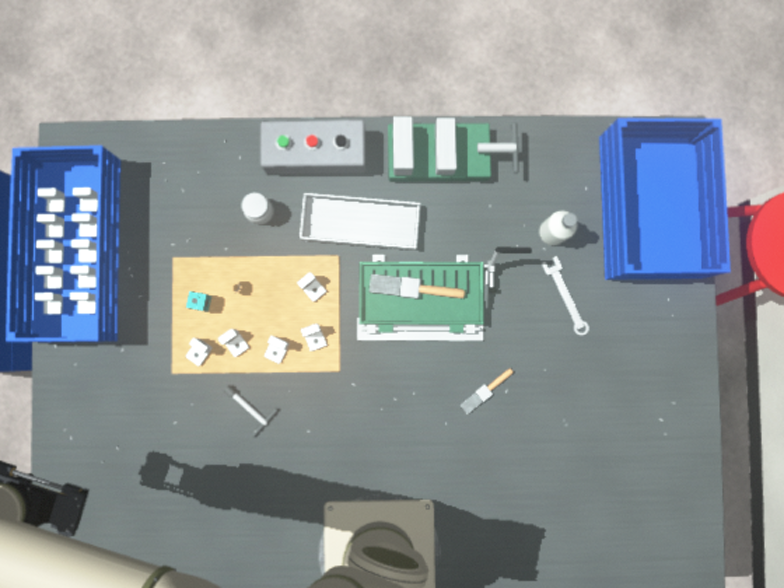

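The tray brush in top (417,288)/1.4 is the larger one, and the smaller brush at (487,392)/1.4 is the lookalike. There are five white castings on the cardboard. The turquoise one at (198,301)/1.4 and the castings in the left bin are decoys. Next I'll take enlarged crops.

```bash
python3 - <<'E'
from h import *
t=load("top0.png");s=load("scene0.png")
save(t,"c1.png",(200,130,400,260),4)
save(t,"c2.png",(115,175,255,275),5.5)
save(s,"c3.png",(180,150,330,280),5)
save(s,"c4.png",(255,245,455,390),4)
E
```

```text
(no output)
```

View pics/c1.png

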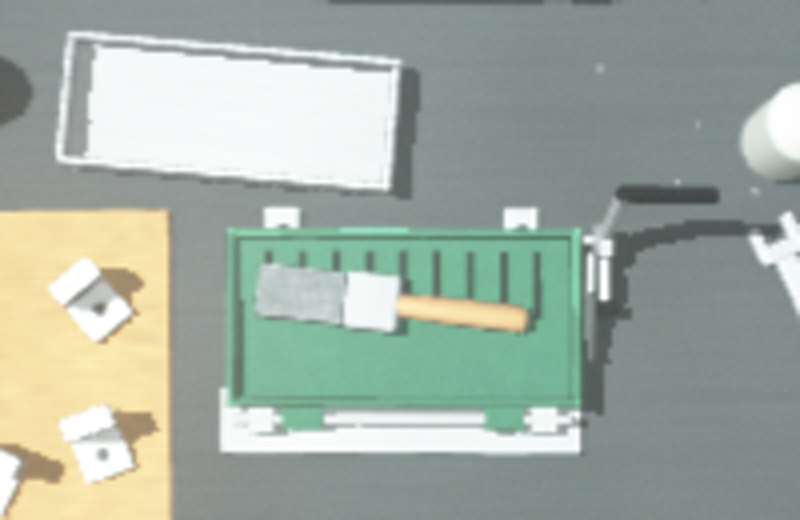

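View pics/c2.png

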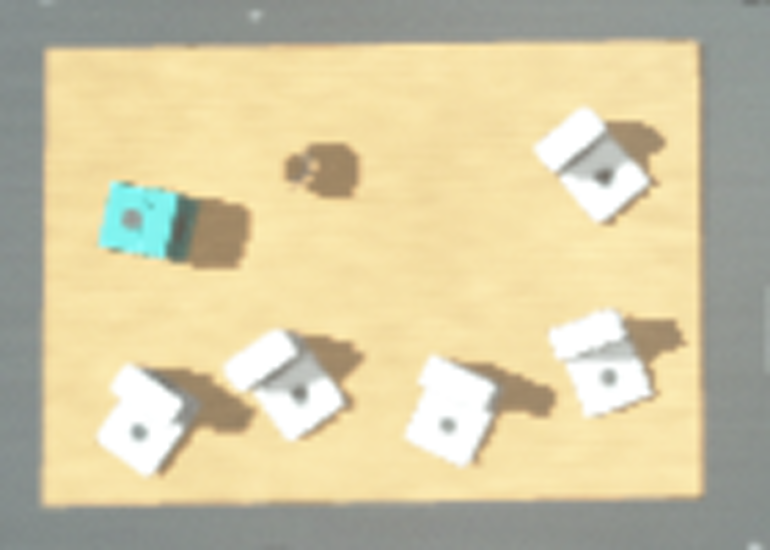

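View pics/c3.png

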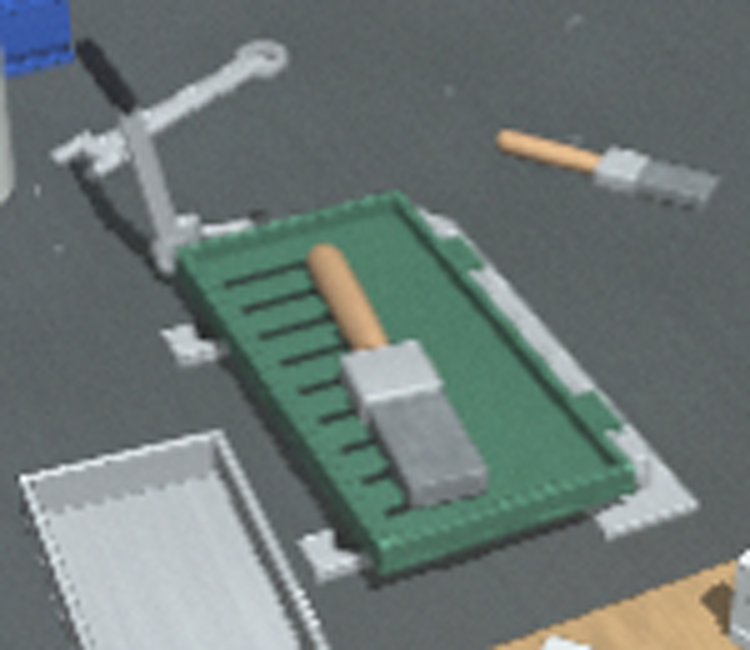

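View pics/c4.png

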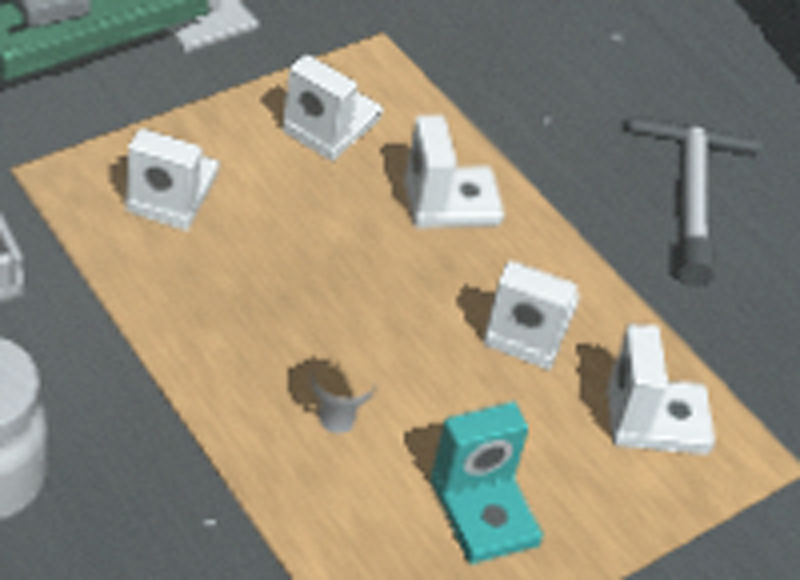

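```bash
cat >> h.py <<'E'
from scipy.optimize import least_squares
def cp(pts,crop0,k): return [((u+.5)/k-.5+crop0[0],(v+.5)/k-.5+crop0[1]) for u,v in pts]
def fit2(obs,x0):
    # obs: list of (cam, (u,v), local xyz[z=world height]); fit x,y,yaw
    def res(p):
        c,s=np.cos(p[2]),np.sin(p[2]); r=[]
        for n in("scene","top"):
            o=[q for q in obs if q[0]==n]
            if not o: continue
            L=np.array([q[2] for q in o]);W=np.stack([p[0]+c*L[:,0]-s*L[:,1],p[1]+s*L[:,0]+c*L[:,1],L[:,2]],1)
            r.append((w2px(n,W)-np.array([q[1] for q in o])).ravel())
        return np.concatenate(r)
    f=least_squares(res,x0,loss="soft_l1"); return f.x,np.round(res(f.x),1)
E
python3 - <<'E'
from h import *
T0=(200,130);S0=(180,150)
rim=lambda z:[(.141,.131,z),(.141,-.131,z),(.009,-.131,z),(.009,.131,z)]
ob=[("top",p,q) for p,q in zip(cp([(228,228),(582,228),(580,406),(229,406)],T0,4),rim(.038))]
ob+=[("scene",p,q) for p,q in zip(cp([(378,548),(178,256),(398,192),(637,466)],S0,5),rim(.038))]
print("tray",*fit2(ob,[.45,0,0]))
for n in("top","scene"): print(n,fit2([o for o in ob if o[0]==n],[.45,0,0]))
pr=[(.05,.125,.03),(.05,-.125,.03),(-.05,-.125,.03),(-.05,.125,.03)]
op=[("top",p,q) for p,q in zip(cp([(69,32),(401,60),(392,190),(57,160)],T0,4),pr)]
print("pan",*fit2(op,[.65,0.05,-.1]))
z=.028
br=[("top",p,q) for p,q in zip(cp([(258,264),(255,314),(346,270),(398,275),(394,332),(343,322),(528,322)],T0,4),
 [(.1,-.0195,z+.015),(.1,.0195,z+.015),(.035,-.021,z+.02),(-.005,-.021,z+.02),(-.005,.021,z+.02),(.035,.021,z+.02),(-.1,0,z+.01)])]
print("brush",*fit2(br,[.55,0,1.5]))
br=[("scene",p,q) for p,q in zip(cp([(485,482),(412,503),(342,360),(418,340),(441,382),(365,410)],S0,5),
 [(.1,.0195,z+.01),(.1,-.0195,z+.01),(-.005,-.021,z+.02),(-.005,.021,z+.02),(.035,.021,z+.02),(.035,-.021,z+.02)])]
print("brush",*fit2(br,[.55,0,1.5]))
E
```

```text
tray [ 0.4795013  -0.09434075 -0.01644024] [ 0.3 -0.1 -1.1 -2.   0.1 -1.  -0.2 -0.2 -0.4 -0.2 -0.6  0.2  0.3  0.2
 -0.9 -0.1]
top (array([ 0.47948501, -0.09582813, -0.01370816]), array([-0. , -0.1, -0.2,  0.1,  0.8,  0. , -0.4,  0. ]))
scene (array([ 0.48010438, -0.0921585 , -0.01789172]), array([ 0.4,  0.6, -0.9, -1.6,  0.3, -0.5, -0.1,  0.4]))
pan [ 0.7115242   0.03112703 -0.09786472] [ 0.1 -0.4  0.2 -0.3 -0.2  0.2 -0.1  0.5]
brush [ 0.56374201 -0.08630321  1.44402295] [ 0.3 -0.5 -0.5  0.1  0.3 -0.2  0.9  0.1  0.3  0.1 -0.5  1.  -0.7 -0.6]
brush [ 0.56572049 -0.082718    1.45020431] [ 1.1  0.7 -0.2  0.3 -1.1 -0.8 -0.1 -0.3  0.9  0.8 -0.5 -1.2]
```

```bash
python3 - <<'E'
from h import *
T=load("top0.png");S=load("scene0.png")
f=lambda n,u,v,z:print(n,u,v,z,px2w(n,u,v,z))
for z in(0,.06,.08): f("top",365/1.4,165/1.4,z); f("top",388/1.4,180/1.4,z)
# scene: box front bottom/top corners
print("box",[px2w("scene",286/1.4,522/1.4,0),px2w("scene",168/1.4,385/1.4,0)])
print("vise",px2w("scene",240/1.4,392/1.4,0))
print("bottle base",px2w("scene",240/1.4,262/1.4,0.0), px2w("top",565/1.4,218/1.4,.14))
print("wrench",px2w("top",550/1.4,265/1.4,.005))
save(S,"c5.png",(80,190,280,400),3.5)
save(S,"c6.png",(140,130,260,240),6)
print("handle pred px",w2px("scene",[[.4797+.135+.02,-.094-.15-.035,.12]]),w2px("top",[[.4797+.135+.02,-.094-.15-.035,.12]]))
E
```

```text
top 260.7142857142857 117.85714285714286 0 [0.83929199 0.01940882 0.        ]
top 277.14285714285717 128.57142857142858 0 [ 0.80523609 -0.03056716  0.        ]
top 260.7142857142857 117.85714285714286 0.06 [0.82342797 0.01852255 0.06      ]
top 277.14285714285717 128.57142857142858 0.06 [ 0.79068778 -0.02952268  0.06      ]
top 260.7142857142857 117.85714285714286 0.08 [0.81813997 0.01822713 0.08      ]
top 277.14285714285717 128.57142857142858 0.08 [ 0.78583834 -0.02917452  0.08      ]
box [array([0.82487614, 0.23485944, 0.        ]), array([ 0.90607886, -0.09212593,  0.        ])]
vise [ 8.04207723e-01 -2.49212790e-02 -1.11022302e-16]
bottle base [ 0.68996006 -0.39082401  0.        ] [ 0.69148384 -0.38083916  0.14      ]
wrench [ 0.61334755 -0.38018582  0.005     ]
handle pred px [[199.19080334 164.59420713]] [[366.74354762 177.1926934 ]]
```

View pics/c5.png

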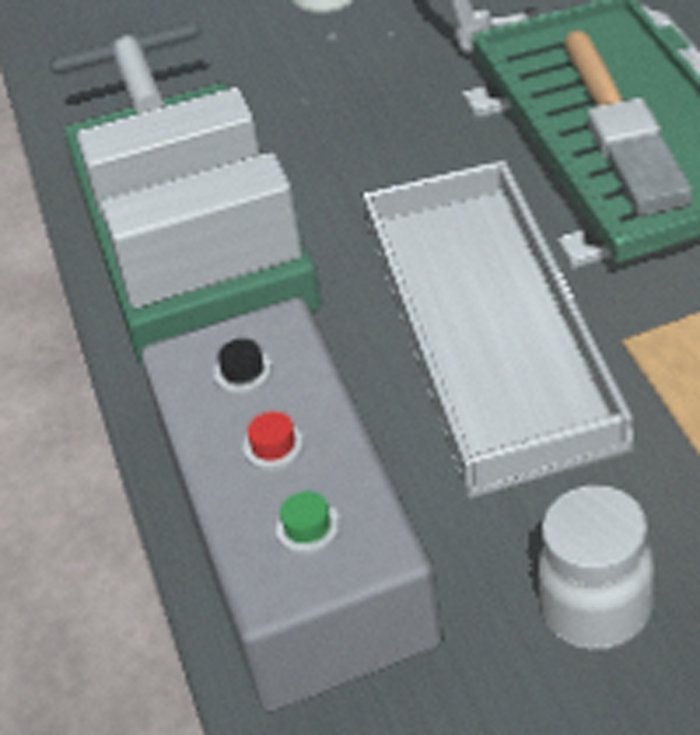

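View pics/c6.png

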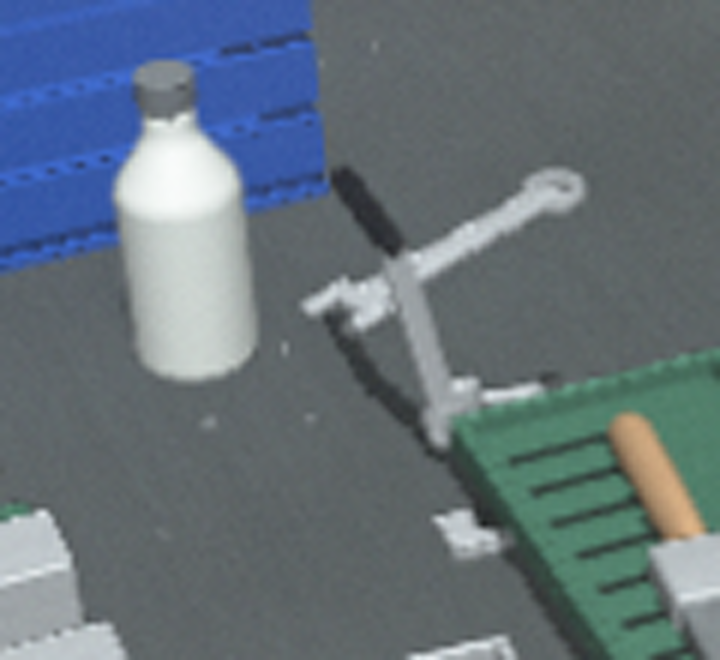

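```bash
R='{"dx":37.4,"dy":-70.0,"dz":-10,"wz":-1.389,"jaw":5}'; python3 -m handwheel '[{"dx":37.4,"dy":-70.0,"dz":-10,"wz":-1.389,"jaw":5},{"dx":37.4,"dy":-70.0,"dz":-10,"wz":-1.389,"jaw":5},{"dx":37.4,"dy":-70.0,"dz":-10,"wz":-1.389,"jaw":5},{"dx":37.4,"dy":-70.0,"dz":-10,"wz":-1.389,"jaw":5},{"dx":37.4,"dy":-70.0,"dz":-10,"wz":-1.389,"jaw":5},{"dx":37.4,"dy":-70.0,"dz":-10,"wz":-1.389,"jaw":5},{"dx":37.4,"dy":-70.0,"dz":-10,"wz":-1.389,"jaw":5},{"dx":37.4,"dy":-70.0,"dz":-10,"wz":-1.389,"jaw":5},{"dx":37.4,"dy":-70.0,"dz":-10,"wz":-1.389,"jaw":5},{"dx":37.4,"dy":-70.0,"dz":-10,"wz":-1.389,"jaw":5},{"dx":37.4,"dy":-70.0,"dz":-10,"wz":-1.389,"jaw":5},{"dx":37.4,"dy":-70.0,"dz":-10,"wz":-1.389,"jaw":5}]'; python3 -c "
from h import *;st()"
```

```text
0.1 tcp [0.1881 0.5959 0.404 ] f [-0.527   0.1353  0.0732] gap 0.08669851817721169
[[-0.0003 -0.9536  0.301 ]
 [-0.0012  0.301   0.9536]
 [-1.     -0.0001 -0.0012]]
[-73.7745  19.0688  -3.7073  83.7001   1.2386  77.3414  -5.0711]
grip [0.1881 0.5957 0.2405]$[0]: bad value
```

```bash
python3 -m handwheel '[{"dx":18,"dy":-35,"dz":-4,"wz":-0.7,"jaw":5},{"dx":18,"dy":-35,"dz":-4,"wz":-0.7,"jaw":5},{"dx":18,"dy":-35,"dz":-4,"wz":-0.7,"jaw":5},{"dx":18,"dy":-35,"dz":-4,"wz":-0.7,"jaw":5},{"dx":18,"dy":-35,"dz":-4,"wz":-0.7,"jaw":5},{"dx":18,"dy":-35,"dz":-4,"wz":-0.7,"jaw":5},{"dx":18,"dy":-35,"dz":-4,"wz":-0.7,"jaw":5},{"dx":18,"dy":-35,"dz":-4,"wz":-0.7,"jaw":5},{"dx":18,"dy":-35,"dz":-4,"wz":-0.7,"jaw":5}]'; python3 -m handwheel --help | head -20;  python3 -c "
from h import *;st()"
```

```text
0.1 tcp [0.1881 0.5959 0.404 ] f [-0.527   0.1353  0.0732] gap 0.08669851817721169
[[-0.0003 -0.9536  0.301 ]
 [-0.0012  0.301   0.9536]
 [-1.     -0.0001 -0.0012]]
[-73.7745  19.0688  -3.7073  83.7001   1.2386  77.3414  -5.0711]
grip [0.1881 0.5957 0.2405]$[0]: bad value
invalid input: not JSON, or not a number
```

```bash
python3 -m handwheel '[{"dx":0,"dy":0,"dz":0,"wx":0,"wy":0,"wz":0,"jaw":5}]'; python3 -m handwheel '[{"dx":2,"dy":-4,"dz":0,"wx":0,"wy":0,"wz":-0.1,"jaw":5}]'
```

```text
time_s: 0.2
ee_pos: [0.1881, 0.5959, 0.4043]
tool_rot: [[-0.0, -0.954, 0.301], [-0.001, 0.301, 0.954], [-1.0, -0.0, -0.001]]
contact_force: [-0.1, -0.5, -0.3]
finger_gap: 0.0842
time_s: 0.3
ee_pos: [0.2045, 0.5586, 0.4033]
tool_rot: [[-0.003, -0.921, 0.389], [-0.0, 0.389, 0.921], [-1.0, 0.002, -0.001]]
contact_force: [1.3, -0.1, 0.6]
finger_gap: 0.0776
```

```bash
python3 -m handwheel '[{"dx":35.4,"dy":-66,"dz":-10,"wx":0,"wy":0,"wz":-1.29,"jaw":5},{"dx":35.4,"dy":-66,"dz":-10,"wx":0,"wy":0,"wz":-1.29,"jaw":5},{"dx":35.4,"dy":-66,"dz":-10,"wx":0,"wy":0,"wz":-1.29,"jaw":5},{"dx":35.4,"dy":-66,"dz":-10,"wx":0,"wy":0,"wz":-1.29,"jaw":5},{"dx":35.4,"dy":-66,"dz":-10,"wx":0,"wy":0,"wz":-1.29,"jaw":5},{"dx":35.4,"dy":-66,"dz":-10,"wx":0,"wy":0,"wz":-1.29,"jaw":5},{"dx":35.4,"dy":-66,"dz":-10,"wx":0,"wy":0,"wz":-1.29,"jaw":5},{"dx":35.4,"dy":-66,"dz":-10,"wx":0,"wy":0,"wz":-1.29,"jaw":5},{"dx":35.4,"dy":-66,"dz":-10,"wx":0,"wy":0,"wz":-1.29,"jaw":5},{"dx":35.4,"dy":-66,"dz":-10,"wx":0,"wy":0,"wz":-1.29,"jaw":5},{"dx":35.4,"dy":-66,"dz":-10,"wx":0,"wy":0,"wz":-1.29,"jaw":5},{"dx":35.4,"dy":-66,"dz":-10,"wx":0,"wy":0,"wz":-1.29,"jaw":5}]';  python3 -c "
from h import *;st()"
```

```text
time_s: 1.5
ee_pos: [0.4897, 0.03, 0.3254]
tool_rot: [[0.001, 0.124, 0.992], [0.0, 0.992, -0.124], [-1.0, 0.001, 0.001]]
contact_force: [1.3, 1.0, 0.4]
finger_gap: 0.0502
1.5 tcp [0.4897 0.03   0.3254] f [1.2933 0.9961 0.4174] gap 0.05020191716696135
[[ 0.0009  0.1244  0.9922]
 [ 0.0005  0.9922 -0.1244]
 [-1.      0.0006  0.0008]]
[-38.1394   5.3845  31.128  110.9106  -3.105   64.4558 -12.9324]
grip [0.4899 0.03   0.1619]
```

```bash
python3 -m handwheel '[{"dx":7.2,"dy":-13.4,"dz":-2.5,"wx":0,"wy":0,"wz":0,"jaw":5},{"dx":7.2,"dy":-13.4,"dz":-2.5,"wx":0,"wy":0,"wz":0,"jaw":5},{"dx":7.2,"dy":-13.4,"dz":-2.5,"wx":0,"wy":0,"wz":0,"jaw":5},{"dx":7.2,"dy":-13.4,"dz":-2.5,"wx":0,"wy":0,"wz":0,"jaw":5},{"dx":7.2,"dy":-13.4,"dz":-2.5,"wx":0,"wy":0,"wz":0,"jaw":5},{"dx":7.2,"dy":-13.4,"dz":-2.5,"wx":0,"wy":0,"wz":0,"jaw":5}]';  python3 -c "
from h import *;st()"
```

```text
time_s: 2.1
ee_pos: [0.5611, -0.1009, 0.3003]
tool_rot: [[-0.0, 0.124, 0.992], [0.001, 0.992, -0.124], [-1.0, 0.001, -0.0]]
contact_force: [-0.4, 1.1, 0.1]
finger_gap: 0.0498
2.1 tcp [ 0.5611 -0.1009  0.3003] f [-0.4238  1.0984  0.0852] gap 0.04984663763628324
[[-0.0004  0.1236  0.9923]
 [ 0.0008  0.9923 -0.1236]
 [-1.      0.0007 -0.0005]]
[-24.5618  19.063   36.2409 101.2267 -12.4734  63.7765   8.6429]
grip [ 0.561  -0.1008  0.1368]
```

```bash
python3 -m handwheel '[{"dx":0.1,"dy":-0.3,"dz":-4,"wx":0,"wy":0,"wz":0,"jaw":5},{"dx":0.1,"dy":-0.3,"dz":-7,"wx":0,"wy":0,"wz":0,"jaw":5},{"dx":0.1,"dy":-0.3,"dz":-8.6,"wx":0,"wy":0,"wz":0,"jaw":5},{"dx":0.1,"dy":-0.3,"dz":-8.6,"wx":0,"wy":0,"wz":0,"jaw":5},{"dx":0.1,"dy":-0.3,"dz":-8.6,"wx":0,"wy":0,"wz":0,"jaw":5},{"dx":0.1,"dy":-0.3,"dz":-8.6,"wx":0,"wy":0,"wz":0,"jaw":0},{"dx":0.1,"dy":-0.3,"dz":-8.6,"wx":0,"wy":0,"wz":0,"jaw":0},{"dx":0.1,"dy":-0.3,"dz":-8.6,"wx":0,"wy":0,"wz":0,"jaw":0},{"dx":0.1,"dy":-0.3,"dz":-8.6,"wx":0,"wy":0,"wz":0,"jaw":0},{"dx":0.1,"dy":-0.3,"dz":-8.6,"wx":0,"wy":0,"wz":0,"jaw":0},{"dx":0.1,"dy":-0.3,"dz":-8.6,"wx":0,"wy":0,"wz":0,"jaw":0}]' 20;  python3 -c "
from h import *;st()"
```

```text
time_s: 3.2
ee_pos: [0.5623, -0.1051, 0.2145]
tool_rot: [[0.0, 0.125, 0.992], [0.0, 0.992, -0.125], [-1.0, 0.0, 0.0]]
contact_force: [-1.1, 0.3, 2.8]
finger_gap: 0.0187
3.2 tcp [ 0.5623 -0.1051  0.2145] f [-1.1498  0.3091  2.8299] gap 0.018745932692792556
[[ 0.0001  0.1247  0.9922]
 [ 0.0001  0.9922 -0.1247]
 [-1.      0.0001  0.0001]]
[-21.7025  25.8296  33.8504 104.7066 -17.3175  54.6517  12.4781]
grip [ 0.5623 -0.1051  0.051 ]
```

```bash
python3 -m handwheel '[{"dx":0,"dy":0,"dz":3,"wx":0,"wy":0,"wz":0,"jaw":0},{"dx":0,"dy":0,"dz":6,"wx":0,"wy":0,"wz":0,"jaw":0},{"dx":3.5,"dy":3,"dz":6,"wx":0,"wy":0,"wz":0.026,"jaw":0},{"dx":7,"dy":6,"dz":6,"wx":0,"wy":0,"wz":0.026,"jaw":0},{"dx":10.5,"dy":9,"dz":6,"wx":0,"wy":0,"wz":0.026,"jaw":0},{"dx":13.8,"dy":12.5,"dz":6,"wx":0,"wy":0,"wz":0.026,"jaw":0},{"dx":13.8,"dy":12.5,"dz":6,"wx":0,"wy":0,"wz":0.026,"jaw":0},{"dx":13.8,"dy":12.5,"dz":6,"wx":0,"wy":0,"wz":0.026,"jaw":0}]';  python3 -c "
from h import *
snap('scene','s1.png',None,1.4)"
```

```text
time_s: 4.0
ee_pos: [0.7005, 0.0212, 0.2732]
tool_rot: [[-0.001, 0.097, 0.995], [-0.001, 0.995, -0.097], [-1.0, -0.001, -0.001]]
contact_force: [-0.1, -0.0, -1.7]
finger_gap: 0.0185
```

View pics/s1.png

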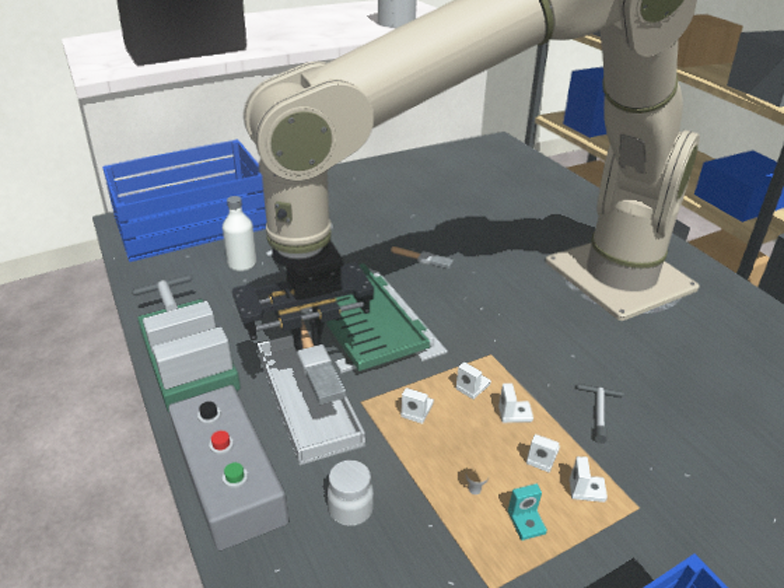

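Brush is held level over the pan. Lowering and releasing it now.

```bash
python3 -m handwheel '[{"dx":0,"dy":0,"dz":-3,"wx":0,"wy":0,"wz":0,"jaw":0},{"dx":0,"dy":0,"dz":-6,"wx":0,"wy":0,"wz":0,"jaw":0},{"dx":0,"dy":0,"dz":-7.5,"wx":0,"wy":0,"wz":0,"jaw":0},{"dx":0,"dy":0,"dz":-8.2,"wx":0,"wy":0,"wz":0,"jaw":0},{"dx":0,"dy":0,"dz":-8.2,"wx":0,"wy":0,"wz":0,"jaw":0},{"dx":0,"dy":0,"dz":-8.2,"wx":0,"wy":0,"wz":0,"jaw":0},{"dx":0,"dy":0,"dz":-8.2,"wx":0,"wy":0,"wz":0,"jaw":3.4},{"dx":0,"dy":0,"dz":-8.2,"wx":0,"wy":0,"wz":0,"jaw":3.4},{"dx":0,"dy":0,"dz":-8.2,"wx":0,"wy":0,"wz":0,"jaw":3.4}]'; python3 -m handwheel '[{"dx":0,"dy":0,"dz":4,"wx":0,"wy":0,"wz":0,"jaw":3.4},{"dx":0,"dy":0,"dz":8,"wx":0,"wy":0,"wz":0,"jaw":3.4},{"dx":0,"dy":-4,"dz":11,"wx":0,"wy":0,"wz":0,"jaw":4},{"dx":0,"dy":-8,"dz":13,"wx":0,"wy":0,"wz":0.08,"jaw":4},{"dx":-3,"dy":-12,"dz":13,"wx":0,"wy":0,"wz":0.08,"jaw":4},{"dx":-5,"dy":-16,"dz":13,"wx":0,"wy":0,"wz":0.08,"jaw":4},{"dx":-5,"dy":-20,"dz":13,"wx":0,"wy":0,"wz":0.08,"jaw":4},{"dx":-5,"dy":-20,"dz":13,"wx":0,"wy":0,"wz":0.08,"jaw":4}]'; python3 -c "
from h import *
st();snap('scene','s2.png',None,1.4)
snap('top','t2.png',(200,130,400,260),4)"
```

```text
time_s: 4.95
ee_pos: [0.7004, 0.0199, 0.1929]
tool_rot: [[0.001, 0.099, 0.995], [0.0, 0.995, -0.099], [-1.0, 0.0, 0.001]]
contact_force: [0.3, 0.7, -1.0]
finger_gap: 0.0318
time_s: 5.75
ee_pos: [0.648, -0.1874, 0.3234]
tool_rot: [[0.001, 0.028, 1.0], [-0.004, 1.0, -0.028], [-1.0, -0.004, 0.001]]
contact_force: [0.3, -0.9, -0.3]
finger_gap: 0.0397
5.75 tcp [ 0.648  -0.1874  0.3234] f [ 0.2829 -0.9498 -0.2701] gap 0.03966282491777824
[[ 0.0006  0.0279  0.9996]
 [-0.0037  0.9996 -0.0279]
 [-1.     -0.0036  0.0007]]
[-11.8216  31.1866  34.3084  82.842  -17.7421  71.351   22.6628]
grip [ 0.6481 -0.188   0.1599]
```

View pics/s2.png

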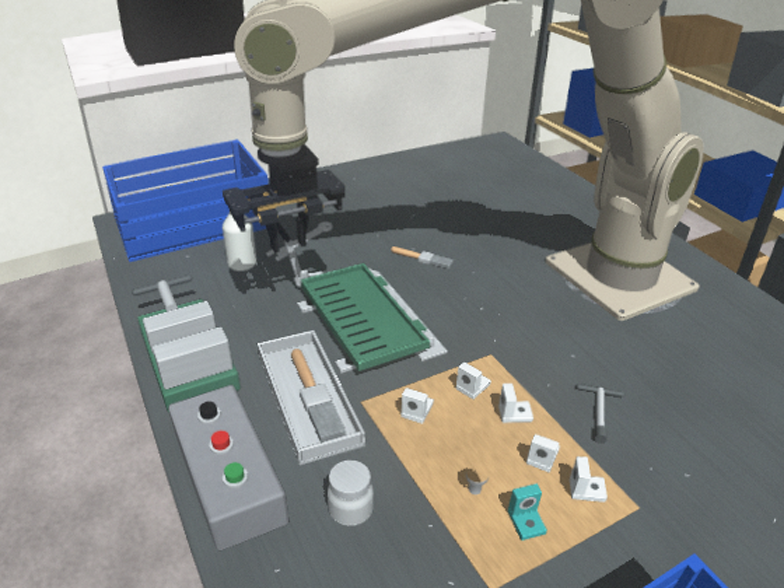

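View pics/t2.png

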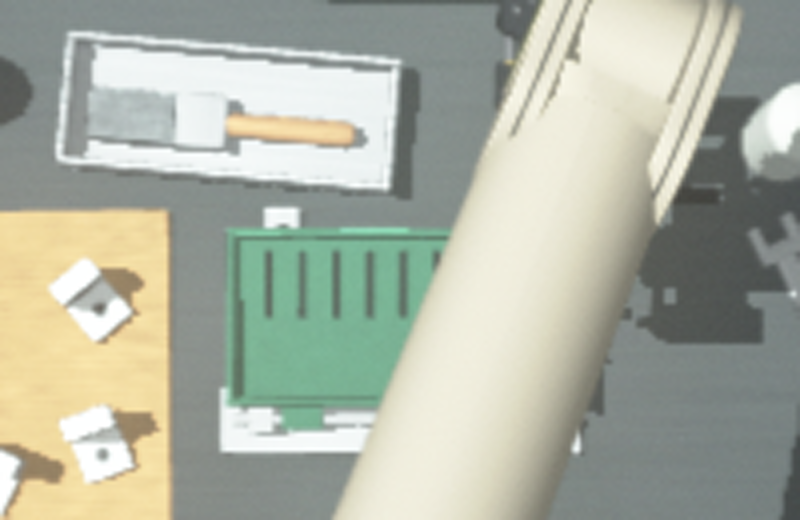

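```bash
python3 - <<'E'
from h import *
print(tri(201.2,165,366.9,178.5))
from scipy.optimize import brentq
def th(f):
    if f<.313: return 0
    return brentq(lambda t:.016+.135*np.sin(t)-.052*np.sin(f+t),-.01,.4)
H0=np.array([.4797-.016*.15,.022])
for f in np.r_[0,.2,.313,np.arange(.4,1.6,.1),1.536,1.56]:
    t=th(f);x=.135+.1*np.sin(.2-f);z=.1*np.cos(.2-f)
    w=H0+[x*np.cos(t)-z*np.sin(t),x*np.sin(t)+z*np.cos(t)]
    if f==0:w0=w
    print(round(f,3),round(t,3),w,"d cm",(w-w0)*100)
E
python3 -m handwheel '[{"dx":0,"dy":-4,"dz":1,"wx":0,"wy":0,"wz":0,"jaw":4},{"dx":-0.8,"dy":-9.3,"dz":1,"wx":0,"wy":0,"wz":0.01,"jaw":4},{"dx":-1.6,"dy":-9.3,"dz":1,"wx":0,"wy":0,"wz":0.012,"jaw":4},{"dx":-1.6,"dy":-9.3,"dz":1,"wx":0,"wy":0,"wz":0.012,"jaw":4},{"dx":-1.6,"dy":-9.3,"dz":1,"wx":0,"wy":0,"wz":0.012,"jaw":4}]'; python3 -c "
from h import *
snap('scene','s3.png',(140,100,280,220),5)"
```

```text
(array([ 0.63033123, -0.27931485,  0.11764394]), np.float64(0.0021380000559031707))
0.0 0 [0.63216693 0.12000666] d cm [0. 0.]
0.2 0 [0.6123 0.122 ] d cm [-1.98669331  0.19933422]
0.313 0.0 [0.60101062 0.12137892] d cm [-3.11563097  0.13722663]
0.4 0.049 [0.58754268 0.12547695] d cm [-4.46242549  0.5470296 ]
0.5 0.099 [0.57281777 0.12746236] d cm [-5.93491594  0.7455702 ]
0.6 0.142 [0.55931873 0.12680283] d cm [-7.28482022  0.67961692]
0.7 0.179 [0.54733218 0.12386267] d cm [-8.4834754   0.38560162]
0.8 0.209 [0.53700481 0.11903087] d cm [-9.51621267 -0.097579  ]
0.9 0.232 [0.52837361 0.1126786 ] d cm [-10.37933261  -0.73280544]
1.0 0.25 [0.52139889 0.10513647] d cm [-11.07680428  -1.48701831]
1.1 0.261 [0.51599301 0.09668617] d cm [-11.61739269  -2.33204829]
1.2 0.268 [0.51204225 0.08756111] d cm [-12.01246872  -3.24455431]
1.3 0.27 [0.50942203 0.07795155] d cm [-12.27448996  -4.20551051]
1.4 0.268 [0.50800665 0.06801137] d cm [-12.41602834  -5.19952859]
1.5 0.263 [0.50767496 0.0578649 ] d cm [-12.44919775  -6.21417575]
1.6 0.254 [0.5083134  0.04761301] d cm [-12.38535351  -7.23936448]
1.536 0.26 [0.5077987  0.05418171] d cm [-12.43682349  -6.58249504]
1.56 0.258 [0.50794851 0.05172078] d cm [-12.42184232  -6.82858809]
time_s: 6.35
ee_pos: [0.6354, -0.2708, 0.3322]
tool_rot: [[0.0, 0.004, 1.0], [0.002, 1.0, -0.004], [-1.0, 0.002, 0.0]]
contact_force: [-0.1, 0.7, -0.4]
finger_gap: 0.0399
```

View pics/s3.png

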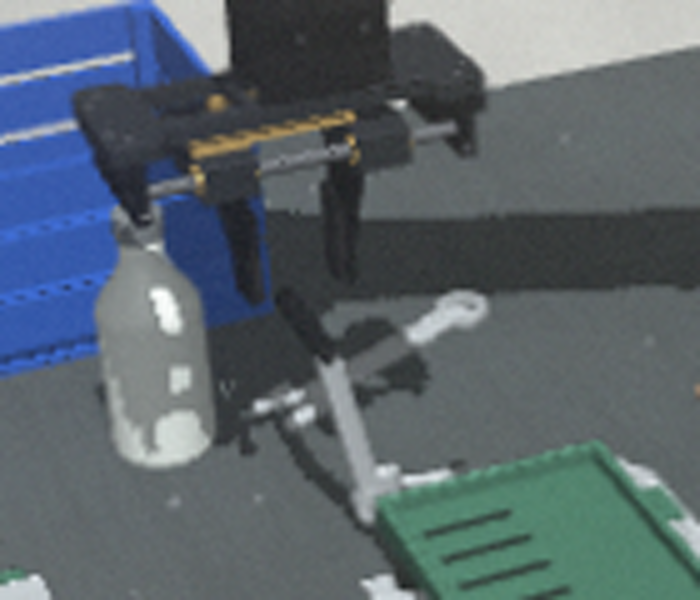

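```bash
python3 -m handwheel '[{"dx":-0.1,"dy":-0.4,"dz":0,"wx":0,"wy":0,"wz":0,"jaw":4},{"dx":-0.1,"dy":-0.4,"dz":-2.5,"wx":0,"wy":0,"wz":0,"jaw":4},{"dx":-0.1,"dy":-0.4,"dz":-5,"wx":0,"wy":0,"wz":0,"jaw":4},{"dx":-0.1,"dy":-0.4,"dz":-5,"wx":0,"wy":0,"wz":0,"jaw":4},{"dx":-0.1,"dy":-0.4,"dz":-5,"wx":0,"wy":0,"wz":0,"jaw":4}]'; python3 -c "
from h import *
snap('scene','s3b.png',(140,100,280,220),5)"
```

```text
time_s: 6.9
ee_pos: [0.6337, -0.2764, 0.2827]
tool_rot: [[-0.0, 0.006, 1.0], [0.0, 1.0, -0.006], [-1.0, 0.0, -0.0]]
contact_force: [-0.3, -0.0, 0.6]
finger_gap: 0.0398
```

View pics/s3b.png

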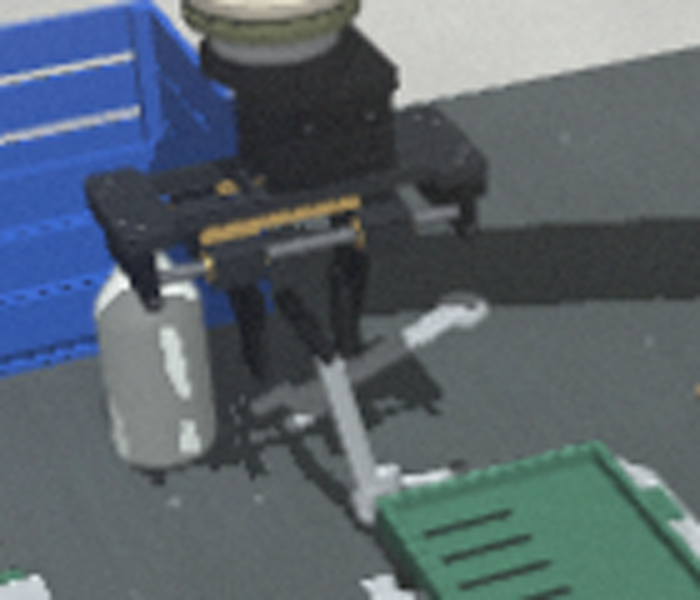

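```bash
python3 -m handwheel '[{"dx":0,"dy":0,"dz":0,"wx":0,"wy":0,"wz":0,"jaw":0},{"dx":0,"dy":0,"dz":0,"wx":0,"wy":0,"wz":0,"jaw":0},{"dx":0,"dy":0,"dz":0,"wx":0,"wy":0,"wz":0,"jaw":0},{"dx":0,"dy":0,"dz":0,"wx":0,"wy":0,"wz":0,"jaw":0},{"dx":0,"dy":0,"dz":0,"wx":0,"wy":0,"wz":0,"jaw":0}]' 15; python3 -m handwheel '[{"dx":-1.2,"dy":0,"dz":0.1,"wx":0,"wy":0,"wz":0,"jaw":0},{"dx":-2.2,"dy":0,"dz":0.2,"wx":0,"wy":0,"wz":0,"jaw":0},{"dx":-3.3,"dy":0,"dz":0.15,"wx":0,"wy":0,"wz":0,"jaw":0},{"dx":-4.5,"dy":0,"dz":0.5,"wx":0,"wy":0,"wz":0,"jaw":0},{"dx":-6,"dy":0,"dz":0.7,"wx":0,"wy":0,"wz":0,"jaw":0},{"dx":-7.3,"dy":0,"dz":0.7,"wx":0,"wy":0,"wz":0,"jaw":0}]'
```

```text
time_s: 7.45
ee_pos: [0.6315, -0.2776, 0.2825]
tool_rot: [[-0.005, 0.008, 1.0], [0.002, 1.0, -0.008], [-1.0, 0.002, -0.005]]
contact_force: [-12.5, 4.4, 9.0]
finger_gap: 0.0118
time_s: 8.05
ee_pos: [0.5612, -0.2764, 0.2914]
tool_rot: [[0.006, 0.006, 1.0], [-0.0, 1.0, -0.006], [-1.0, -0.0, 0.006]]
contact_force: [7.8, 1.4, 4.4]
finger_gap: 0.0115
```

```bash
python3 -m handwheel '[{"dx":-1.2,"dy":0,"dz":-0.3,"wx":0,"wy":0,"wz":0,"jaw":0},{"dx":-2.2,"dy":0,"dz":-0.8,"wx":0,"wy":0,"wz":0,"jaw":0},{"dx":-3.1,"dy":0,"dz":-1.4,"wx":0,"wy":0,"wz":0,"jaw":0},{"dx":-3.8,"dy":0,"dz":-2.2,"wx":0,"wy":0,"wz":0,"jaw":0},{"dx":-4.3,"dy":0,"dz":-3,"wx":0,"wy":0,"wz":0,"jaw":0},{"dx":-4.7,"dy":0,"dz":-3.9,"wx":0,"wy":0,"wz":0,"jaw":0},{"dx":-5,"dy":0,"dz":-4.9,"wx":0,"wy":0,"wz":0,"jaw":0},{"dx":-5.1,"dy":0,"dz":-5.9,"wx":0,"wy":0,"wz":0,"jaw":0},{"dx":-5.1,"dy":0,"dz":-6.9,"wx":0,"wy":0,"wz":0,"jaw":0},{"dx":-5.1,"dy":0,"dz":-7.5,"wx":0,"wy":0,"wz":0,"jaw":0},{"dx":-5.1,"dy":0,"dz":-7.5,"wx":0,"wy":0,"wz":0,"jaw":0}]';python3 -c "
from h import *
snap('scene','s4.png',(140,100,340,270),4)"
```

```text
time_s: 9.15
ee_pos: [0.507, -0.2765, 0.2123]
tool_rot: [[-0.006, 0.008, 1.0], [0.003, 1.0, -0.008], [-1.0, 0.003, -0.006]]
contact_force: [-7.1, 2.4, -4.3]
finger_gap: 0.0105
```

View pics/s4.png

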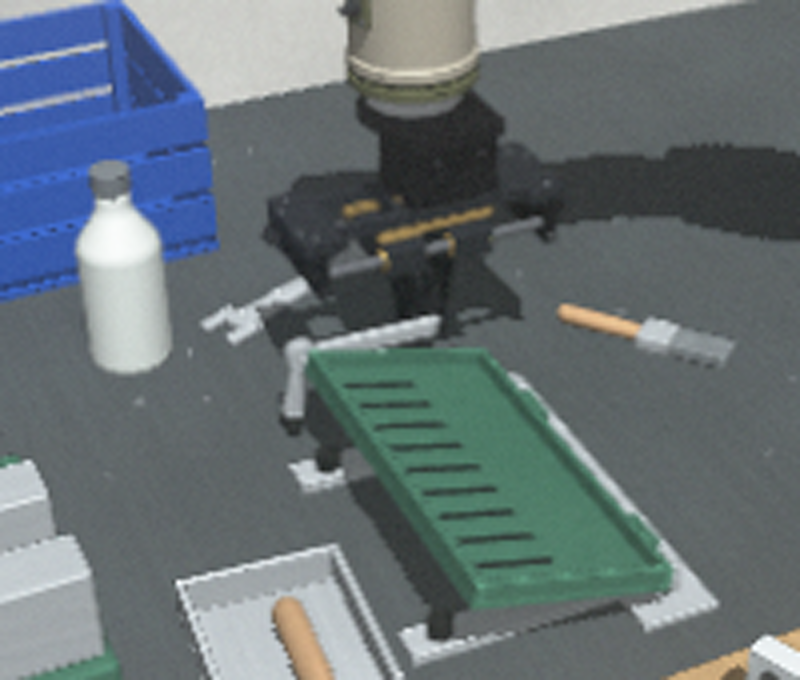

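```bash
python3 -m handwheel '[{"dx":0,"dy":0,"dz":0,"wx":0,"wy":0,"wz":0,"jaw":4},{"dx":0,"dy":0,"dz":0,"wx":0,"wy":0,"wz":0,"jaw":4},{"dx":0,"dy":0,"dz":0,"wx":0,"wy":0,"wz":0,"jaw":4},{"dx":0,"dy":0,"dz":5,"wx":0,"wy":0,"wz":0,"jaw":4},{"dx":0,"dy":0,"dz":10,"wx":0,"wy":0,"wz":0,"jaw":4},{"dx":-4,"dy":0,"dz":14,"wx":0,"wy":0,"wz":0,"jaw":4},{"dx":-8,"dy":0,"dz":14,"wx":0,"wy":0,"wz":0,"jaw":4},{"dx":-10,"dy":0,"dz":14,"wx":0,"wy":0,"wz":0,"jaw":4}]';python3 -c "
from h import *
snap('scene','s5.png',(140,100,340,270),4)
snap('top','t5.png',(100,130,400,280),2.66)"
```

```text
time_s: 10.0
ee_pos: [0.4064, -0.2784, 0.3559]
tool_rot: [[0.003, 0.009, 1.0], [0.0, 1.0, -0.009], [-1.0, 0.0, 0.003]]
contact_force: [-0.2, -0.2, -0.3]
finger_gap: 0.0404
```

View pics/s5.png

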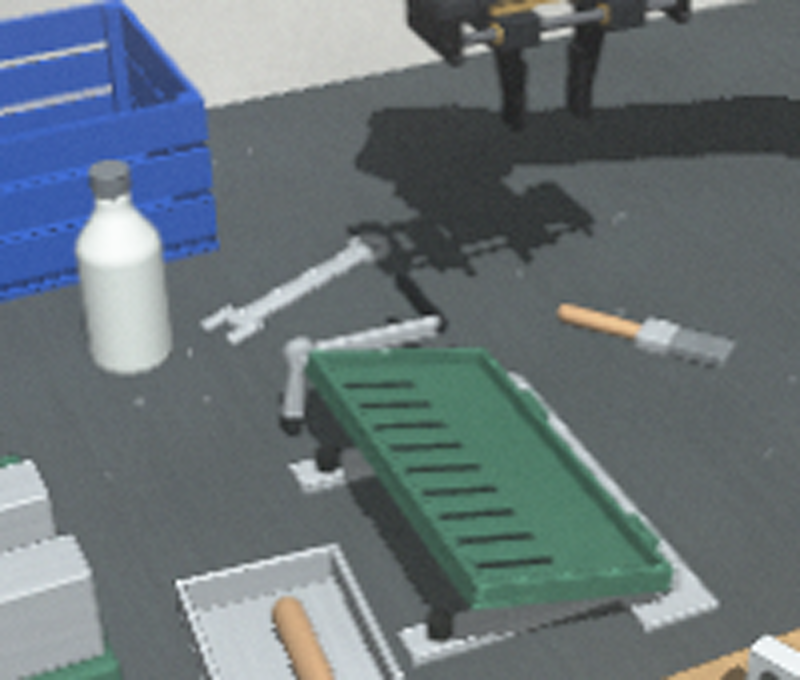

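View pics/t5.png

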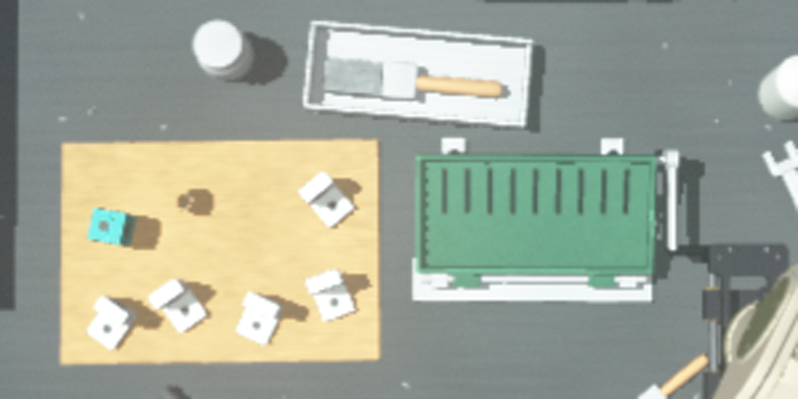

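```bash
cat >> h.py <<'E'
CB=[(24,18,50),(24,-18,50),(8,-18,50),(8,18,50),(8,18,10),(-24,18,10),(-24,-18,10),(8,-18,10),(-24,18,0),(-24,-18,0),(24,18,0),(24,-18,0)]
CE=[(0,1),(1,2),(2,3),(3,0),(3,4),(4,5),(5,6),(6,7),(7,2),(4,7),(5,8),(6,9),(8,9),(8,10),(9,11),(10,11),(0,10),(1,11)]
def castpts(x,y,yaw,z0=.002):
    L=np.array(CB)/1000.;c,s=np.cos(yaw),np.sin(yaw)
    return np.stack([x+c*L[:,0]-s*L[:,1],y+s*L[:,0]+c*L[:,1],L[:,2]+z0],1)
def overlay(im,n,W,E,crop,k,col=(255,0,0),out=None):
    x0,y0,x1,y1=crop
    if out is None: out=cv2.resize(im[y0:y1,x0:x1],None,fx=k,fy=k,interpolation=cv2.INTER_CUBIC)
    P=(w2px(n,W)-[x0,y0]+.5)*k-.5
    for a,b in E: cv2.line(out,tuple(int(round(v)) for v in P[a]),tuple(int(round(v)) for v in P[b]),col,1,cv2.LINE_AA)
    return out
E
python3 - <<'E'
from h import *
O={"A":[(535,150),(583,106),(603,223),(650,182)],"B":[(550,333),(613,310),(593,416),(652,392)],"C":[(432,356),(497,388),(405,437),(464,466)],"D":[(225,370),(283,330),(295,440),(350,402)],"E":[(133,363),(198,402),(97,435),(151,475)]}
T=load("top0.png");S=load("scene0.png")
loc=[(.024,.018,.052),(.024,-.018,.052),(-.024,.018,.012),(-.024,-.018,.012)]
ot=os=None;ct=(115,175,255,275);cs=(255,245,435,380)
for n,p in O.items():
    x,r=fit2([("top",a,b) for a,b in zip(cp(p,(115,175),5.5),loc)],[.5,.2,0]);print(n,x,r)
    W=castpts(*x);ot=overlay(T,"top",W,CE,ct,5.5,out=ot);os=overlay(S,"scene",W,CE,cs,4.4,out=os)
cv2.imwrite("pics/ov_t.png",ot[:,:,::-1]);cv2.imwrite("pics/ov_s.png",os[:,:,::-1])
E
```

```text
A [0.5700398  0.13499421 0.72129537] [-0.1  0.2  0.4  0.  -0.3  0.1  0.1 -0.5]
B [0.46378791 0.13076433 0.38094907] [ 0.   0.1  0.  -0.5 -0.3  0.3  0.2  0. ]
C [ 0.4386237   0.21273811 -0.47568712] [ 0.4  0.  -0.4 -0.3 -0.   0.   0.   0.2]
D [0.45368716 0.29883333 0.63170194] [ 0.4 -0.1 -0.2 -0.2  0.1  0.4 -0.2  0. ]
E [ 0.43681317  0.37693457 -0.65261928] [ 0.3 -0.1 -1.8  0.2  0.5 -0.   0.2 -0. ]
```

View pics/ov_t.png

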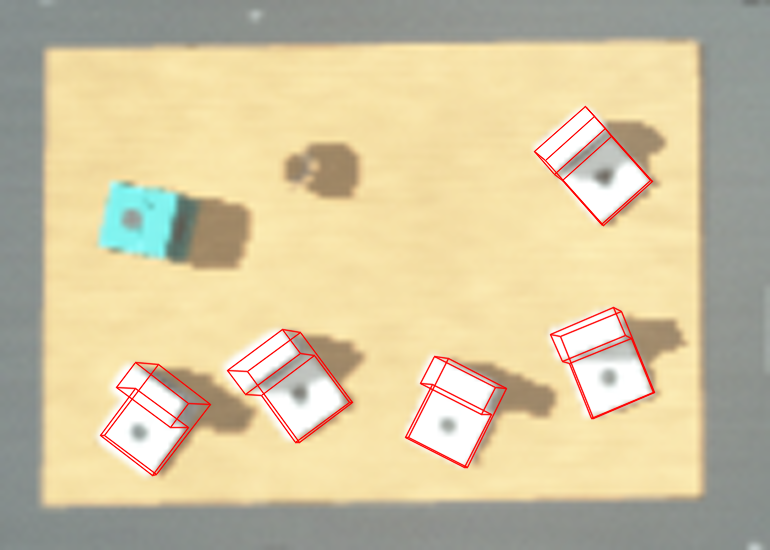

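View pics/ov_s.png

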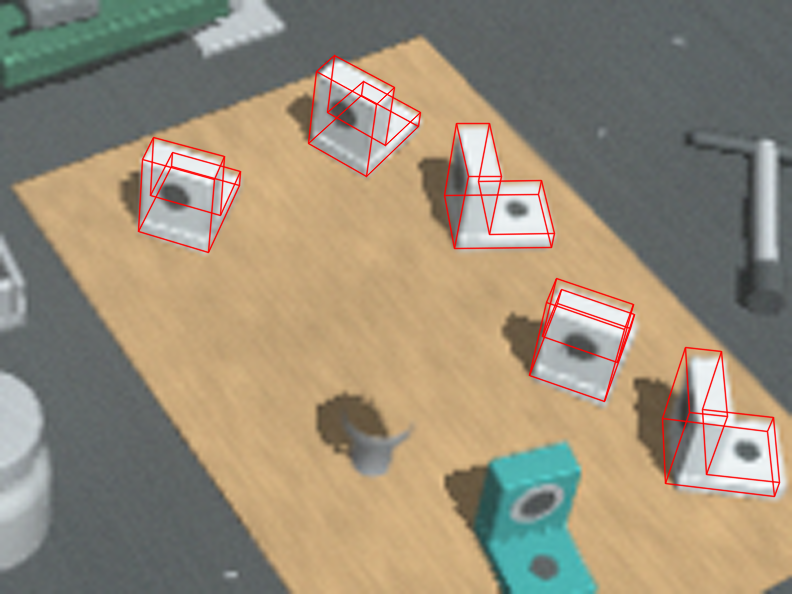

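```bash
cat >> h.py <<'E'
TR=dict(h=(.4797,-.094,.022),yaw=-.016,th=.26)
def trot():
    from scipy.spatial.transform import Rotation as R
    return R.from_euler("z",TR["yaw"]).as_matrix()@R.from_euler("y",-TR["th"]).as_matrix()
def tw(P): return np.array(TR["h"])+(trot()@np.atleast_2d(np.array(P,float)).T).T
def cw(P): return tw(np.atleast_2d(np.array(P,float))+[.015,.125,.006])  # corner frame
E
python3 - <<'E'
from h import *
T=load("t5.png");S=load("s5.png")
P=[(.009,.131,.016),(.141,.131,.016),(.141,-.131,.016),(.009,-.131,.016),(.015,.125,.016),(.135,.125,.016),(.135,-.125,.016),(.015,-.125,.016),(.135,-.15,0)]
a=.2-1.536
P+=[(.135+.1*np.sin(a),-.15,.1*np.cos(a)),(.135+.1*np.sin(a),-.212,.1*np.cos(a))]
E=[(0,1),(1,2),(2,3),(3,0),(4,5),(5,6),(6,7),(7,4),(8,9),(9,10)]
cv2.imwrite("pics/o1.png",overlay(T,"top",tw(P),E,(240,170,370,260),6)[:,:,::-1])
cv2.imwrite("pics/o2.png",overlay(S,"scene",tw(P),E,(200,160,330,260),6)[:,:,::-1])
E
```

```text
(no output)
```

View pics/o1.png

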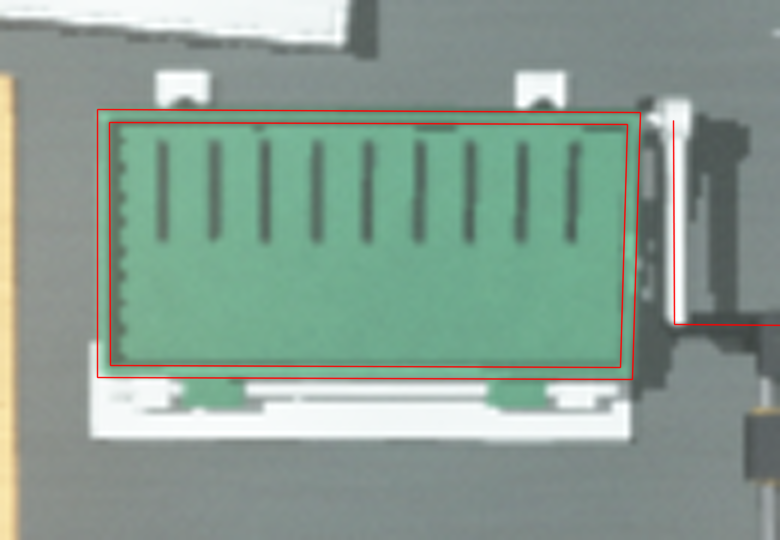

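View pics/o2.png

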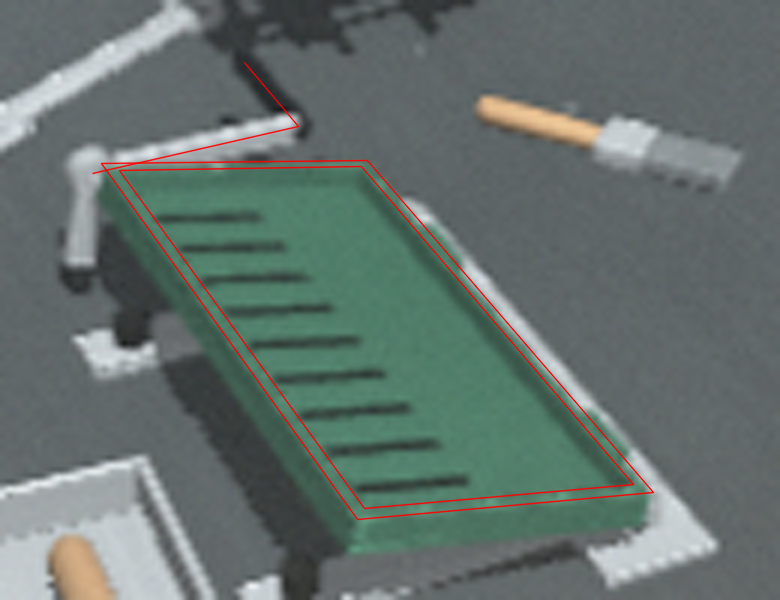

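```bash
cat >> h.py <<'E'
from scipy.spatial.transform import Rotation as Rn
def plan(g,R,label=""):
    s=robot.read_state(); p=np.array(s["ee_pos"]);R0=np.array(s["tool_rot"])
    t=np.array(g)-R[:,0]*robot.grip_depth
    w=Rn.from_matrix(R@R0.T).as_rotvec()
    print(label,"dx,dy,dz",np.round((t-p)*100,2),"w",np.round(w,3))
def Rdown(yaw):
    z=np.array([np.cos(yaw),np.sin(yaw),0]);x=np.array([0,0,-1.]);return np.stack([x,np.cross(z,x),z],1)
def pick(x,y,yaw,up=0):
    plan([x+.016*np.cos(yaw),y+.016*np.sin(yaw),.0355+up],Rdown(yaw),"pick up=%g"%up)
H=.0335
def place(yc,xc=.026,zc=.0015,up=0):
    Rt=trot();R=np.stack([-Rt[:,2],np.cross(Rt[:,0],-Rt[:,2]),Rt[:,0]],1)
    g=cw([xc+.016,yc,zc+H])[0]+Rt[:,2]*up
    plan(g,R,"place y=%g up=%g"%(yc,up))
E
python3 -c "
from h import *
pick(.570,.1366,.72,.08);pick(.570,.1366,.72)"
```

```text
pick up=0.08 dx,dy,dz [17.52 42.51 -7.62] w [-0.002  0.002  0.73 ]
pick up=0 dx,dy,dz [ 17.52  42.51 -15.62] w [-0.002  0.002  0.73 ]
```

```bash
python3 -m handwheel '[{"dx":17.5,"dy":42.5,"dz":-5,"wx":0,"wy":0,"wz":0.73,"jaw":5},{"dx":17.5,"dy":42.5,"dz":-5,"wx":0,"wy":0,"wz":0.73,"jaw":5},{"dx":17.5,"dy":42.5,"dz":-5,"wx":0,"wy":0,"wz":0.73,"jaw":5},{"dx":17.5,"dy":42.5,"dz":-5,"wx":0,"wy":0,"wz":0.73,"jaw":5},{"dx":17.5,"dy":42.5,"dz":-5,"wx":0,"wy":0,"wz":0.73,"jaw":5},{"dx":17.5,"dy":42.5,"dz":-5,"wx":0,"wy":0,"wz":0.73,"jaw":5},{"dx":17.5,"dy":42.5,"dz":-5,"wx":0,"wy":0,"wz":0.73,"jaw":5},{"dx":17.5,"dy":42.5,"dz":-5,"wx":0,"wy":0,"wz":0.73,"jaw":5},{"dx":17.5,"dy":42.5,"dz":-5,"wx":0,"wy":0,"wz":0.73,"jaw":5},{"dx":17.5,"dy":42.5,"dz":-5,"wx":0,"wy":0,"wz":0.73,"jaw":5},{"dx":17.5,"dy":42.5,"dz":-5,"wx":0,"wy":0,"wz":0.73,"jaw":5},{"dx":17.5,"dy":42.5,"dz":-5,"wx":0,"wy":0,"wz":0.73,"jaw":5}]' 25; python3 -m handwheel '[{"dx":0,"dy":0,"dz":0,"wx":0,"wy":0,"wz":0,"jaw":5},{"dx":0,"dy":0,"dz":0,"wx":0,"wy":0,"wz":0,"jaw":5}]'; python3 -c "
from h import *
pick(.570,.1366,.72)
snap('scene','s6.png',(240,180,440,330),4)"
```

```text
time_s: 11.3
ee_pos: [0.5845, 0.147, 0.3041]
tool_rot: [[-0.0, -0.661, 0.75], [-0.001, 0.75, 0.661], [-1.0, -0.0, -0.001]]
contact_force: [0.2, -0.4, 0.6]
finger_gap: 0.0502
time_s: 11.5
ee_pos: [0.5843, 0.1463, 0.3048]
tool_rot: [[0.001, -0.66, 0.751], [0.0, 0.751, 0.66], [-1.0, -0.0, 0.0]]
contact_force: [-0.3, -0.1, -0.1]
finger_gap: 0.0501
pick up=0 dx,dy,dz [ -0.23   0.08 -10.58] w [-0.     0.001 -0.001]
```

View pics/s6.png

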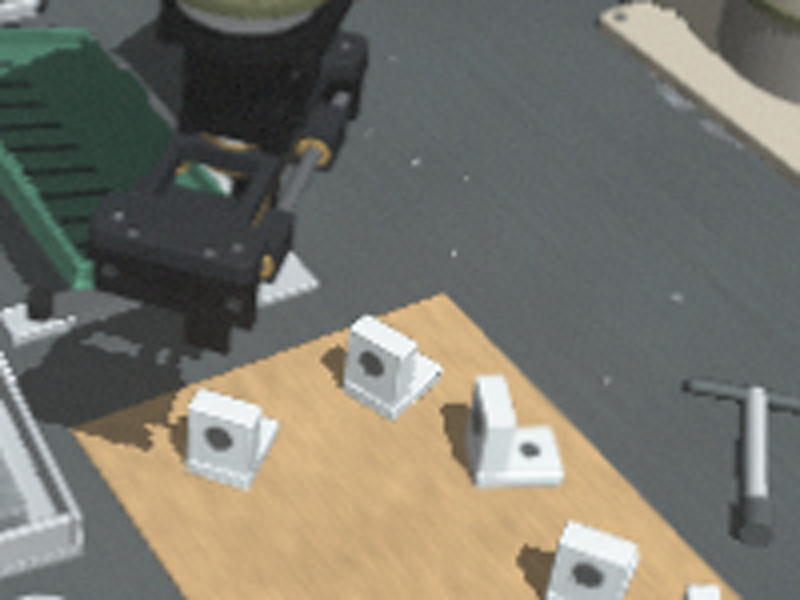

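```bash
python3 -m handwheel '[{"dx":-0.2,"dy":0.1,"dz":-4,"wx":0,"wy":0,"wz":0,"jaw":5},{"dx":-0.2,"dy":0.1,"dz":-8,"wx":0,"wy":0,"wz":0,"jaw":5},{"dx":-0.2,"dy":0.1,"dz":-10.5,"wx":0,"wy":0,"wz":0,"jaw":5},{"dx":-0.2,"dy":0.1,"dz":-10.6,"wx":0,"wy":0,"wz":0,"jaw":5},{"dx":-0.2,"dy":0.1,"dz":-10.6,"wx":0,"wy":0,"wz":0,"jaw":5},{"dx":-0.2,"dy":0.1,"dz":-10.6,"wx":0,"wy":0,"wz":0,"jaw":1},{"dx":-0.2,"dy":0.1,"dz":-10.6,"wx":0,"wy":0,"wz":0,"jaw":1},{"dx":-0.2,"dy":0.1,"dz":-10.6,"wx":0,"wy":0,"wz":0,"jaw":1},{"dx":-0.2,"dy":0.1,"dz":-10.6,"wx":0,"wy":0,"wz":0,"jaw":1},{"dx":-0.2,"dy":0.1,"dz":-10.6,"wx":0,"wy":0,"wz":0,"jaw":1},{"dx":-0.2,"dy":0.1,"dz":-10.6,"wx":0,"wy":0,"wz":0,"jaw":1}]' 30; python3 -m handwheel '[{"dx":0,"dy":0,"dz":4,"wx":0,"wy":0,"wz":0,"jaw":1},{"dx":0,"dy":0,"dz":8,"wx":0,"wy":0,"wz":0,"jaw":1},{"dx":0,"dy":0,"dz":12,"wx":0,"wy":0,"wz":0,"jaw":1},{"dx":0,"dy":0,"dz":12,"wx":0,"wy":0,"wz":0,"jaw":1}]'; python3 -c "
from h import *
st();place(-.020,up=.04);place(-.02)"
```

```text
time_s: 12.65
ee_pos: [0.5822, 0.1489, 0.1985]
tool_rot: [[-0.0, -0.662, 0.75], [0.0, 0.75, 0.662], [-1.0, 0.0, -0.0]]
contact_force: [-0.9, 0.4, 2.3]
finger_gap: 0.0158
time_s: 13.05
ee_pos: [0.5837, 0.149, 0.3241]
tool_rot: [[0.008, -0.661, 0.75], [0.003, 0.75, 0.661], [-1.0, -0.003, 0.008]]
contact_force: [0.8, 0.8, -2.6]
finger_gap: 0.0159
13.05 tcp [0.5837 0.149  0.3241] f [ 0.8275  0.8089 -2.6217] gap 0.015898787070850337
[[ 0.0083 -0.6614  0.75  ]
 [ 0.0034  0.75    0.6614]
 [-1.     -0.0029  0.0084]]
[-34.9015  19.6057  20.0194  94.4326  -7.2466  66.7189  28.2683]
grip [0.5851 0.1496 0.1606]
place y=-0.02 up=0.04 dx,dy,dz [-11.01 -13.79  -5.12] w [ 0.092 -0.24  -0.734]
place y=-0.02 up=0 dx,dy,dz [ -9.98 -13.81  -8.98] w [ 0.092 -0.24  -0.734]
```

```bash
python3 -m handwheel '[{"dx":-2.5,"dy":-3.5,"dz":0,"wx":0,"wy":0,"wz":-0.2,"jaw":1},{"dx":-5,"dy":-7,"dz":0,"wx":0.04,"wy":-0.1,"wz":-0.33,"jaw":1},{"dx":-11,"dy":-13.9,"dz":-2,"wx":0.092,"wy":-0.24,"wz":-0.734,"jaw":1},{"dx":-11,"dy":-13.9,"dz":-3,"wx":0.092,"wy":-0.24,"wz":-0.734,"jaw":1},{"dx":-11,"dy":-13.9,"dz":-4,"wx":0.092,"wy":-0.24,"wz":-0.734,"jaw":1},{"dx":-11,"dy":-13.9,"dz":-4,"wx":0.092,"wy":-0.24,"wz":-0.734,"jaw":1},{"dx":-11,"dy":-13.9,"dz":-4,"wx":0.092,"wy":-0.24,"wz":-0.734,"jaw":1},{"dx":-11,"dy":-13.9,"dz":-4,"wx":0.092,"wy":-0.24,"wz":-0.734,"jaw":1}]'; python3 -c "
from h import *
place(-.0215,up=.01);place(-.0215)
snap('scene','s7.png',(200,140,350,260),5)"
```

```text
time_s: 13.85
ee_pos: [0.4722, 0.0101, 0.2782]
tool_rot: [[0.248, 0.013, 0.969], [-0.001, 1.0, -0.013], [-0.969, 0.003, 0.248]]
contact_force: [0.3, -0.1, -1.2]
finger_gap: 0.016
place y=-0.0215 up=0.01 dx,dy,dz [ 0.91 -0.06 -3.43] w [-0.003 -0.009 -0.003]
place y=-0.0215 up=0 dx,dy,dz [ 1.16 -0.06 -4.4 ] w [-0.003 -0.009 -0.003]
```

View pics/s7.png

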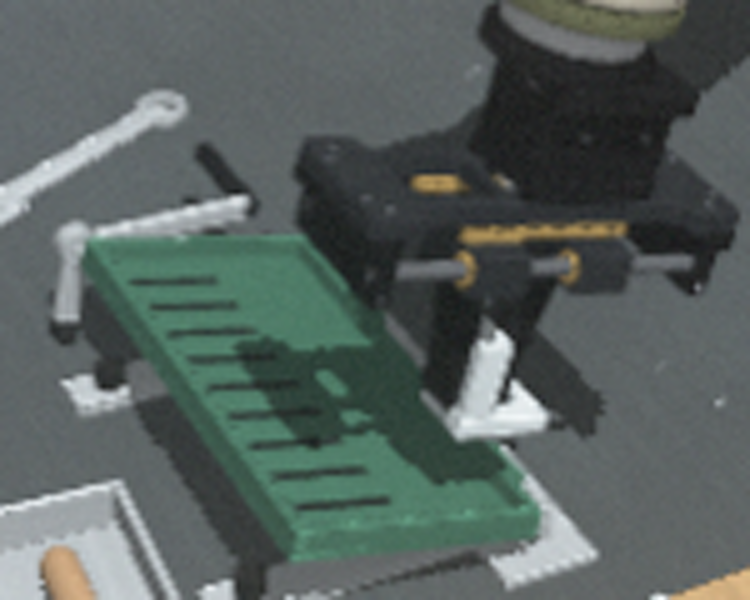

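Aligned. I'll go down along the tray normal to 1.5 mm above the floor.

```bash
python3 -m handwheel '[{"dx":0.4,"dy":0,"dz":-1.6,"wx":0,"wy":-0.009,"wz":0,"jaw":1},{"dx":0.9,"dy":-0.05,"dz":-3.4,"wx":0,"wy":-0.009,"wz":0,"jaw":1},{"dx":1,"dy":-0.05,"dz":-3.9,"wx":0,"wy":-0.009,"wz":0,"jaw":1},{"dx":1.15,"dy":-0.05,"dz":-4.3,"wx":0,"wy":-0.009,"wz":0,"jaw":1},{"dx":1.15,"dy":-0.05,"dz":-4.4,"wx":0,"wy":-0.009,"wz":0,"jaw":1},{"dx":1.15,"dy":-0.05,"dz":-4.4,"wx":0,"wy":-0.009,"wz":0,"jaw":1}]'; python3 -c "
from h import *
place(-.0215)
snap('scene','s8.png',(240,180,340,260),7)
T=snap('top','t8.png',(240,170,370,260),6)"
```

```text
time_s: 14.5
ee_pos: [0.4839, 0.0094, 0.2348]
tool_rot: [[0.258, 0.014, 0.966], [-0.001, 1.0, -0.015], [-0.966, 0.003, 0.258]]
contact_force: [-0.7, -0.5, -1.2]
finger_gap: 0.0155
place y=-0.0215 up=0 dx,dy,dz [-0.   -0.   -0.05] w [-0.003  0.001 -0.002]
```

View pics/s8.png

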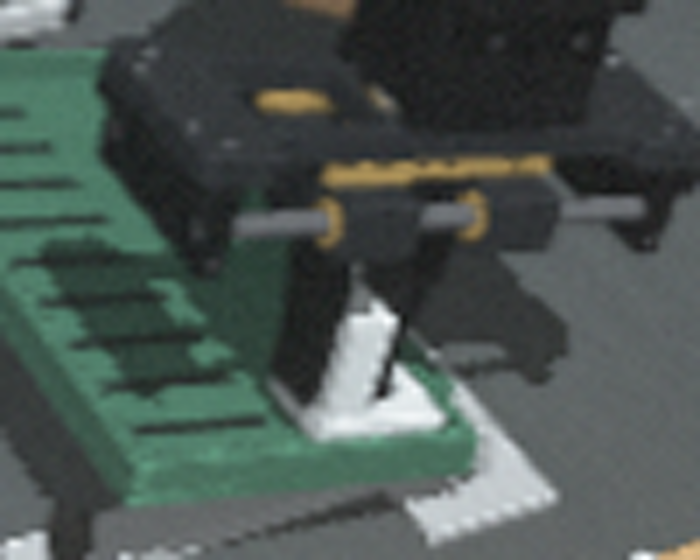

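View pics/t8.png

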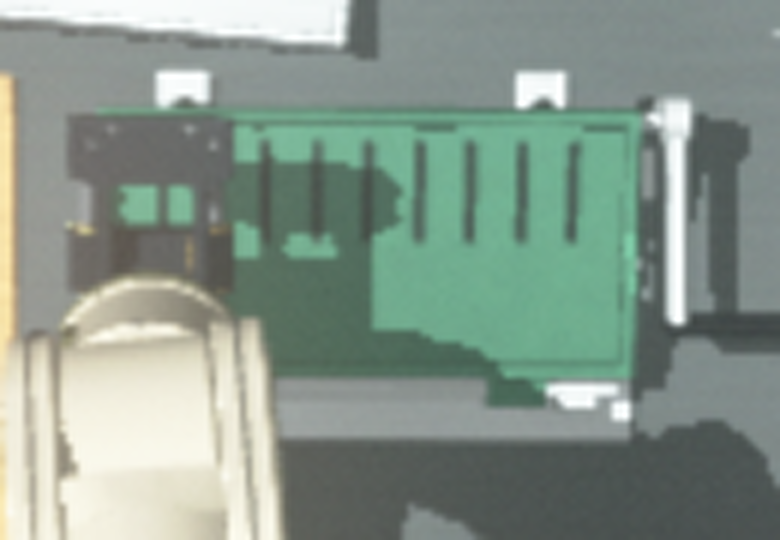

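```bash
python3 -m handwheel '[{"dx":0.05,"dy":0,"dz":-0.2,"wx":0,"wy":0,"wz":0,"jaw":1},{"dx":0.05,"dy":0,"dz":-0.2,"wx":0,"wy":0,"wz":0,"jaw":1},{"dx":0.05,"dy":0,"dz":-0.2,"wx":0,"wy":0,"wz":0,"jaw":1}]'; python3 -m handwheel '[{"dx":-0.25,"dy":0,"dz":-0.05,"wx":0,"wy":0,"wz":0,"jaw":1},{"dx":-0.25,"dy":0,"dz":-0.05,"wx":0,"wy":0,"wz":0,"jaw":1},{"dx":-0.25,"dy":0,"dz":-0.05,"wx":0,"wy":0,"wz":0,"jaw":1}]'
```

```text
time_s: 14.9
ee_pos: [0.4845, 0.0095, 0.2327]
tool_rot: [[0.258, 0.014, 0.966], [-0.0, 1.0, -0.015], [-0.966, 0.003, 0.258]]
contact_force: [0.5, 0.5, 0.2]
finger_gap: 0.0158
time_s: 15.2
ee_pos: [0.4815, 0.0094, 0.2318]
tool_rot: [[0.257, 0.015, 0.966], [-0.001, 1.0, -0.015], [-0.966, 0.003, 0.257]]
contact_force: [-2.6, -0.1, 1.6]
finger_gap: 0.0157
```

```bash
python3 -m handwheel '[{"dx":0,"dy":0,"dz":0,"wx":0,"wy":0,"wz":0,"jaw":3.5},{"dx":0,"dy":0,"dz":0,"wx":0,"wy":0,"wz":0,"jaw":3.5},{"dx":0,"dy":0,"dz":0,"wx":0,"wy":0,"wz":0,"jaw":3.5},{"dx":-1,"dy":0,"dz":4,"wx":0,"wy":0,"wz":0,"jaw":3.5},{"dx":-2.1,"dy":0,"dz":8,"wx":0,"wy":0,"wz":0,"jaw":3.5},{"dx":-2.1,"dy":4,"dz":10,"wx":0,"wy":0.1,"wz":0,"jaw":5},{"dx":-2.1,"dy":8,"dz":10,"wx":0,"wy":0.2,"wz":0,"jaw":5},{"dx":-2.1,"dy":12,"dz":10,"wx":0,"wy":0.26,"wz":0.1,"jaw":5},{"dx":-2.1,"dy":12,"dz":10,"wx":0,"wy":0.26,"wz":0.2,"jaw":5}]'; python3 -c "
from h import *
st()
snap('scene','s9.png',(230,180,340,260),7)
T=snap('top','t9.png',(100,150,370,290),2.9)"
```

```text
time_s: 16.1
ee_pos: [0.4605, 0.135, 0.3319]
tool_rot: [[-0.005, -0.193, 0.981], [0.026, 0.981, 0.193], [-1.0, 0.027, -0.0]]
contact_force: [0.1, -0.6, -0.0]
finger_gap: 0.0491
16.1 tcp [0.4605 0.135  0.3319] f [ 0.1306 -0.5873 -0.0164] gap 0.04913099238645718
[[-0.0053 -0.1925  0.9813]
 [ 0.0264  0.9809  0.1926]
 [-0.9996  0.0269 -0.0001]]
[-41.7692   3.4165  21.3606 111.558   -3.0515  65.0457  -8.059 ]
grip [0.4596 0.1393 0.1684]
```

View pics/s9.png

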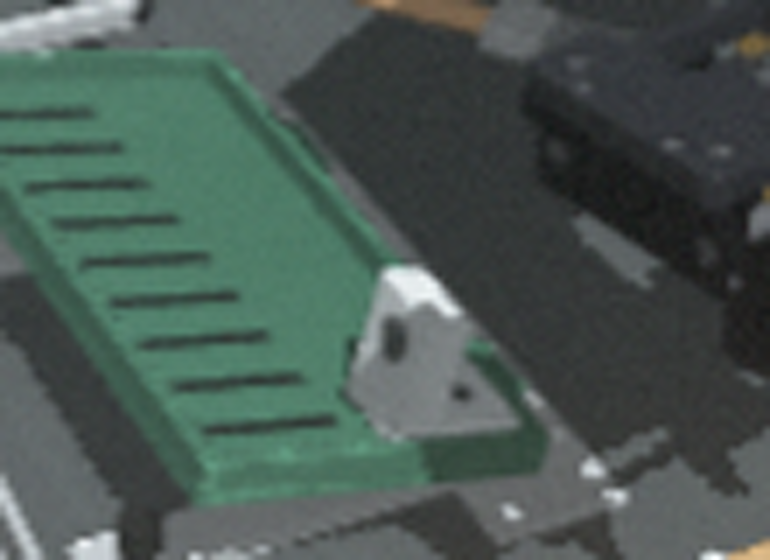

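View pics/t9.png

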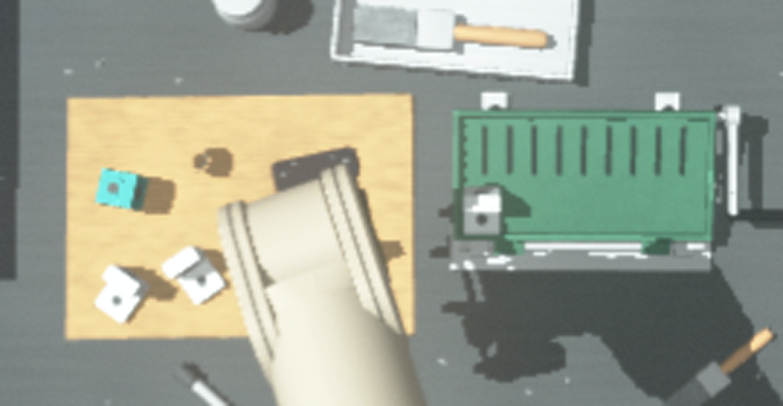

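```bash
python3 - <<'E'
from h import *
pick(.4638,.1324,.381,.08);pick(.4638,.1324,.381)
def cast_c(xc,yc): 
    L=np.array(CB)/1000.; return cw(L+[xc,yc,0])
for f,n,cr,k in(("s9.png","scene",(280,200,320,250),12),("t9.png","top",(250,180,320,240),10)):
    im=load(f); cv2.imwrite("pics/o_"+f,overlay(im,n,cast_c(.024,-.0215),CE,cr,k)[:,:,::-1])
E
```

```text
pick up=0.08 dx,dy,dz [ 1.78  0.82 -5.26] w [-0.024 -0.006  0.195]
pick up=0 dx,dy,dz [  1.78   0.82 -13.26] w [-0.024 -0.006  0.195]
```

View pics/o_s9.png

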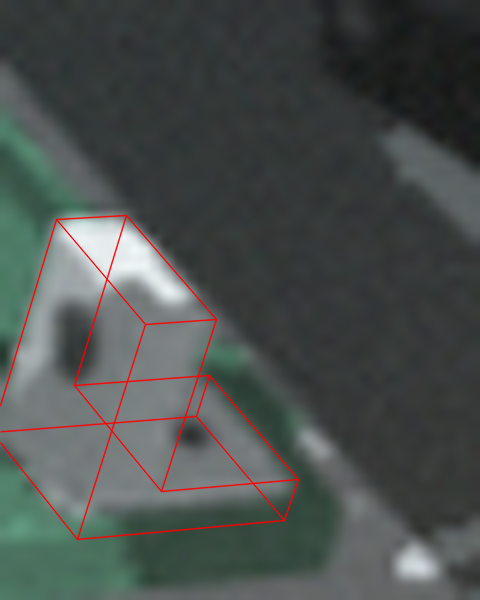

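View pics/o_t9.png

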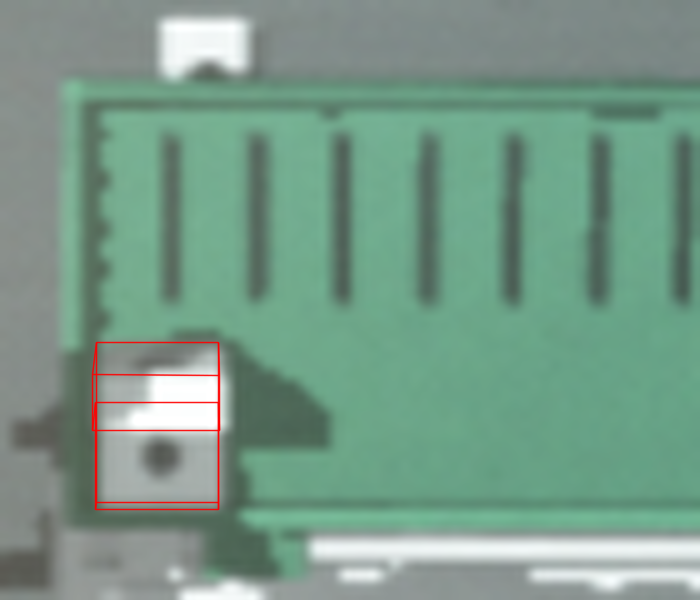

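```bash
python3 -m handwheel '[{"dx":1.78,"dy":0.82,"dz":-3,"wx":-0.024,"wy":-0.006,"wz":0.195,"jaw":5},{"dx":1.78,"dy":0.82,"dz":-6,"wx":-0.024,"wy":-0.006,"wz":0.195,"jaw":5},{"dx":1.78,"dy":0.82,"dz":-6,"wx":-0.024,"wy":-0.006,"wz":0.195,"jaw":5},{"dx":1.78,"dy":0.82,"dz":-6,"wx":-0.024,"wy":-0.006,"wz":0.195,"jaw":5}]'; python3 -c "
from h import *
pick(.4638,.1324,.381)"
```

```text
time_s: 16.6
ee_pos: [0.4786, 0.1367, 0.2723]
tool_rot: [[0.0, -0.365, 0.931], [-0.0, 0.931, 0.365], [-1.0, -0.0, 0.0]]
contact_force: [1.0, -0.3, -0.1]
finger_gap: 0.0498
pick up=0 dx,dy,dz [ 0.01  0.16 -7.33] w [0.    0.    0.008]
```

```bash
python3 -m handwheel '[{"dx":0,"dy":0.15,"dz":-3,"wx":0,"wy":0,"wz":0.008,"jaw":5},{"dx":0,"dy":0.15,"dz":-6.5,"wx":0,"wy":0,"wz":0.008,"jaw":5},{"dx":0,"dy":0.15,"dz":-7.3,"wx":0,"wy":0,"wz":0.008,"jaw":5},{"dx":0,"dy":0.15,"dz":-7.3,"wx":0,"wy":0,"wz":0.008,"jaw":5},{"dx":0,"dy":0.15,"dz":-7.3,"wx":0,"wy":0,"wz":0.008,"jaw":1},{"dx":0,"dy":0.15,"dz":-7.3,"wx":0,"wy":0,"wz":0.008,"jaw":1},{"dx":0,"dy":0.15,"dz":-7.3,"wx":0,"wy":0,"wz":0.008,"jaw":1},{"dx":0,"dy":0.15,"dz":-7.3,"wx":0,"wy":0,"wz":0.008,"jaw":1},{"dx":0,"dy":0.15,"dz":-7.3,"wx":0,"wy":0,"wz":0.008,"jaw":1},{"dx":0,"dy":0.15,"dz":-7.3,"wx":0,"wy":0,"wz":0.008,"jaw":1}]'; python3 -c "
from h import *
pick(.4638,.1324,.381)"; python3 -m handwheel '[{"dx":0,"dy":0,"dz":4,"wx":0,"wy":0,"wz":0,"jaw":1},{"dx":0,"dy":0,"dz":8,"wx":0,"wy":0,"wz":0,"jaw":1},{"dx":0,"dy":0,"dz":13,"wx":0,"wy":0,"wz":0,"jaw":1},{"dx":0,"dy":0,"dz":13,"wx":0,"wy":0,"wz":0,"jaw":1}]'; python3 -c "
from h import *
place(-.0615,up=.04);place(-.0615)"
```

```text
time_s: 17.6
ee_pos: [0.4786, 0.1391, 0.1991]
tool_rot: [[0.001, -0.376, 0.926], [0.001, 0.926, 0.376], [-1.0, 0.0, 0.001]]
contact_force: [-1.7, -1.2, 3.2]
finger_gap: 0.0157
pick up=0 dx,dy,dz [ 0.01 -0.08 -0.01] w [-0.001  0.001 -0.005]
time_s: 18.0
ee_pos: [0.4803, 0.1393, 0.3349]
tool_rot: [[0.009, -0.376, 0.927], [0.005, 0.927, 0.376], [-1.0, 0.001, 0.011]]
contact_force: [0.4, -0.2, -1.3]
finger_gap: 0.0156
place y=-0.0615 up=0.04 dx,dy,dz [ -0.73 -16.97  -6.2 ] w [ 0.045 -0.247 -0.399]
place y=-0.0615 up=0 dx,dy,dz [  0.3  -16.99 -10.07] w [ 0.045 -0.247 -0.399]
```

```bash
python3 -m handwheel '[{"dx":-0.4,"dy":-5,"dz":0,"wx":0.02,"wy":-0.08,"wz":-0.14,"jaw":1},{"dx":-0.6,"dy":-10,"dz":0,"wx":0.04,"wy":-0.2,"wz":-0.28,"jaw":1},{"dx":-0.7,"dy":-14,"dz":-1,"wx":0.045,"wy":-0.247,"wz":-0.399,"jaw":1},{"dx":-0.7,"dy":-17,"dz":-3,"wx":0.045,"wy":-0.247,"wz":-0.399,"jaw":1},{"dx":-0.7,"dy":-17,"dz":-6,"wx":0.045,"wy":-0.247,"wz":-0.399,"jaw":1},{"dx":-0.7,"dy":-17,"dz":-6.2,"wx":0.045,"wy":-0.247,"wz":-0.399,"jaw":1},{"dx":-0.7,"dy":-17,"dz":-6.2,"wx":0.045,"wy":-0.247,"wz":-0.399,"jaw":1},{"dx":-0.7,"dy":-17,"dz":-6.2,"wx":0.045,"wy":-0.247,"wz":-0.399,"jaw":1}]'; python3 -c "
from h import *
place(-.0615)
snap('scene','s10.png',(200,140,350,260),5)"
```

```text
time_s: 18.8
ee_pos: [0.4721, -0.0301, 0.2679]
tool_rot: [[0.249, 0.014, 0.969], [-0.004, 1.0, -0.013], [-0.969, -0.001, 0.249]]
contact_force: [-0.7, 1.7, -0.5]
finger_gap: 0.0158
place y=-0.0615 up=0 dx,dy,dz [ 1.11 -0.04 -3.36] w [ 0.001 -0.009 -0.002]
```

View pics/s10.png

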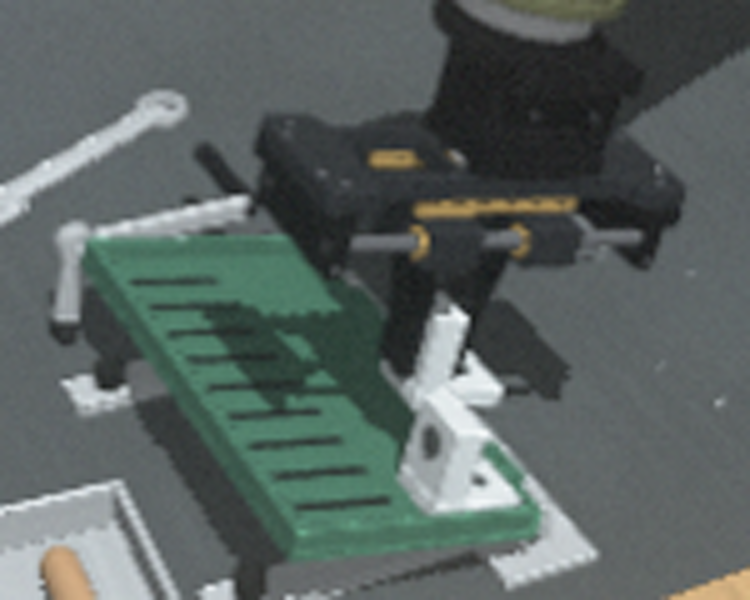

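```bash
python3 -m handwheel '[{"dx":0.5,"dy":-0.05,"dz":-1.6,"wx":0,"wy":-0.009,"wz":0,"jaw":1},{"dx":0.8,"dy":-0.05,"dz":-2.6,"wx":0,"wy":-0.009,"wz":0,"jaw":1},{"dx":1.1,"dy":-0.05,"dz":-3.35,"wx":0,"wy":-0.009,"wz":0,"jaw":1},{"dx":1.15,"dy":-0.05,"dz":-3.55,"wx":0,"wy":-0.009,"wz":0,"jaw":1},{"dx":1.15,"dy":-0.05,"dz":-3.55,"wx":0,"wy":-0.009,"wz":0,"jaw":1},{"dx":0.9,"dy":-0.05,"dz":-3.6,"wx":0,"wy":-0.009,"wz":0,"jaw":1},{"dx":0.9,"dy":-0.05,"dz":-3.6,"wx":0,"wy":-0.009,"wz":0,"jaw":1},{"dx":0.9,"dy":-0.05,"dz":-3.6,"wx":0,"wy":-0.009,"wz":0,"jaw":1}]'; python3 -m handwheel '[{"dx":0,"dy":0,"dz":0,"wx":0,"wy":0,"wz":0,"jaw":3.5},{"dx":0,"dy":0,"dz":0,"wx":0,"wy":0,"wz":0,"jaw":3.5},{"dx":0,"dy":0,"dz":0,"wx":0,"wy":0,"wz":0,"jaw":3.5},{"dx":-1,"dy":0,"dz":4,"wx":0,"wy":0,"wz":0,"jaw":3.5},{"dx":-2.1,"dy":0,"dz":8,"wx":0,"wy":0,"wz":0,"jaw":3.5},{"dx":-2.1,"dy":5,"dz":10,"wx":0,"wy":0.1,"wz":0,"jaw":5},{"dx":-2.1,"dy":10,"dz":10,"wx":0,"wy":0.2,"wz":-0.1,"jaw":5},{"dx":-2.1,"dy":15,"dz":10,"wx":0,"wy":0.26,"wz":-0.2,"jaw":5},{"dx":-2.1,"dy":20,"dz":10,"wx":0,"wy":0.26,"wz":-0.3,"jaw":5},{"dx":-2.1,"dy":20,"dz":10,"wx":0,"wy":0.26,"wz":-0.45,"jaw":5}]'; python3 -c "
from h import *
pick(.4386,.2143,-.476,.08);pick(.4386,.2143,-.476)
snap('scene','s11.png',(200,180,420,350),3.6)
T=snap('top','t11.png',(100,150,370,290),2.9)"
```

```text
time_s: 19.65
ee_pos: [0.4813, -0.0312, 0.2318]
tool_rot: [[0.258, 0.015, 0.966], [-0.004, 1.0, -0.014], [-0.966, -0.0, 0.258]]
contact_force: [-3.0, 0.4, 7.9]
finger_gap: 0.0156
time_s: 20.65
ee_pos: [0.4585, 0.1752, 0.3305]
tool_rot: [[-0.02, 0.439, 0.898], [-0.059, 0.896, -0.44], [-0.998, -0.061, 0.008]]
contact_force: [0.3, -0.8, -1.0]
finger_gap: 0.0498
pick up=0.08 dx,dy,dz [-0.57  3.18 -5.15] w [ 0.058 -0.021 -0.02 ]
pick up=0 dx,dy,dz [ -0.57   3.18 -13.15] w [ 0.058 -0.021 -0.02 ]
```

View pics/s11.png

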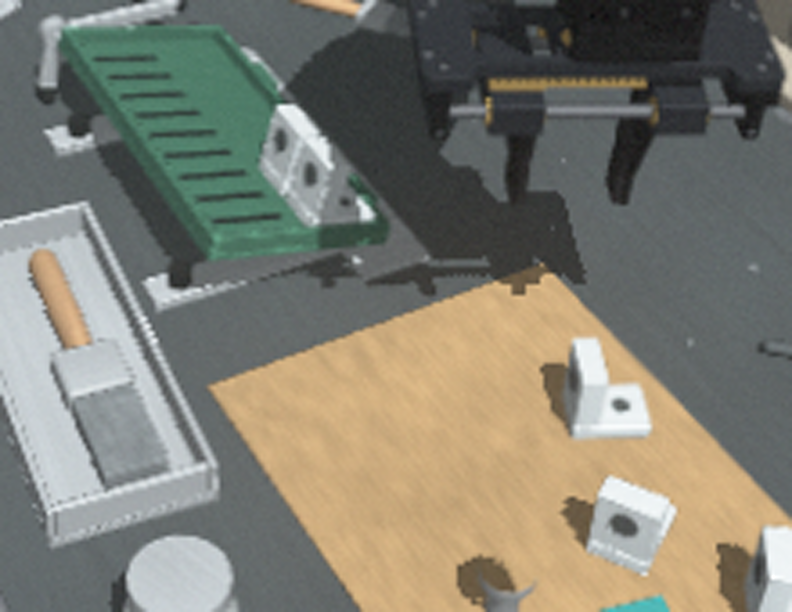

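View pics/t11.png

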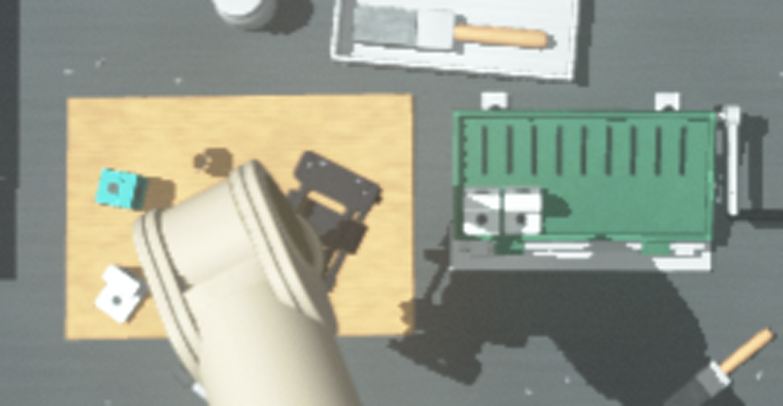

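C is unchanged. D has been knocked: its hole went from (387,324) to (373,326), so I'll re-measure it later. Picking C now.

```bash
python3 -m handwheel '[{"dx":-0.6,"dy":3.2,"dz":-3,"wx":0.058,"wy":-0.021,"wz":-0.02,"jaw":5},{"dx":-0.6,"dy":3.2,"dz":-6,"wx":0.058,"wy":-0.021,"wz":-0.02,"jaw":5},{"dx":-0.6,"dy":3.2,"dz":-6,"wx":0.058,"wy":-0.021,"wz":-0.02,"jaw":5},{"dx":-0.6,"dy":3.2,"dz":-6,"wx":0.058,"wy":-0.021,"wz":-0.02,"jaw":5}]'; python3 -c "
from h import *
pick(.4386,.2143,-.476)"
```

```text
time_s: 21.15
ee_pos: [0.4539, 0.1992, 0.2714]
tool_rot: [[0.0, 0.461, 0.887], [-0.002, 0.887, -0.461], [-1.0, -0.002, 0.001]]
contact_force: [1.4, -0.3, 0.4]
finger_gap: 0.0499
pick up=0 dx,dy,dz [-0.11  0.78 -7.24] w [0.002 0.    0.003]
```

```bash
python3 -m handwheel '[{"dx":-0.1,"dy":0.75,"dz":-3,"wx":0,"wy":0,"wz":0,"jaw":5},{"dx":-0.1,"dy":0.75,"dz":-6.5,"wx":0,"wy":0,"wz":0,"jaw":5},{"dx":-0.1,"dy":0.75,"dz":-7.25,"wx":0,"wy":0,"wz":0,"jaw":5},{"dx":-0.1,"dy":0.75,"dz":-7.25,"wx":0,"wy":0,"wz":0,"jaw":5},{"dx":-0.1,"dy":0.75,"dz":-7.25,"wx":0,"wy":0,"wz":0,"jaw":5}]'; python3 -c "
from h import *
pick(.4386,.2143,-.476)"
```

```text
time_s: 21.65
ee_pos: [0.4536, 0.208, 0.2003]
tool_rot: [[0.003, 0.462, 0.887], [0.0, 0.887, -0.462], [-1.0, 0.001, 0.002]]
contact_force: [0.2, 0.6, 1.7]
finger_gap: 0.0502
pick up=0 dx,dy,dz [-0.07 -0.1  -0.13] w [-0.     0.003  0.004]
```

```bash
python3 -m handwheel '[{"dx":-0.05,"dy":-0.05,"dz":-0.1,"wx":0,"wy":0,"wz":0,"jaw":1},{"dx":-0.05,"dy":-0.05,"dz":-0.1,"wx":0,"wy":0,"wz":0,"jaw":1},{"dx":-0.05,"dy":-0.05,"dz":-0.1,"wx":0,"wy":0,"wz":0,"jaw":1},{"dx":-0.05,"dy":-0.05,"dz":-0.1,"wx":0,"wy":0,"wz":0,"jaw":1},{"dx":-0.05,"dy":-0.05,"dz":-0.1,"wx":0,"wy":0,"wz":0,"jaw":1},{"dx":-0.05,"dy":-0.05,"dz":-0.1,"wx":0,"wy":0,"wz":0,"jaw":1}]';python3 -c "
from h import *
pick(.4386,.2143,-.476)"; python3 -m handwheel '[{"dx":0,"dy":0,"dz":4,"wx":0,"wy":0,"wz":0,"jaw":1},{"dx":0,"dy":0,"dz":8,"wx":0,"wy":0,"wz":0,"jaw":1},{"dx":0,"dy":0,"dz":13,"wx":0,"wy":0,"wz":0,"jaw":1},{"dx":0,"dy":0,"dz":13,"wx":0,"wy":0,"wz":0,"jaw":1},{"dx":0,"dy":0,"dz":13,"wx":0,"wy":0,"wz":0,"jaw":1}]'; python3 -c "
from h import *
place(-.101,up=.04);place(-.101)"
```

```text
time_s: 22.25
ee_pos: [0.4521, 0.2076, 0.1975]
tool_rot: [[0.001, 0.462, 0.887], [-0.001, 0.887, -0.462], [-1.0, -0.0, 0.001]]
contact_force: [0.3, 0.6, 0.9]
finger_gap: 0.0162
pick up=0 dx,dy,dz [ 0.07 -0.07  0.15] w [0.001 0.001 0.004]
time_s: 22.75
ee_pos: [0.4521, 0.2077, 0.3279]
tool_rot: [[0.002, 0.461, 0.887], [0.0, 0.887, -0.461], [-1.0, 0.001, 0.002]]
contact_force: [0.3, 0.9, -2.6]
finger_gap: 0.0156
place y=-0.101 up=0.04 dx,dy,dz [  2.02 -27.76  -5.5 ] w [-0.065 -0.252  0.461]
place y=-0.101 up=0 dx,dy,dz [  3.05 -27.77  -9.36] w [-0.065 -0.252  0.461]
```

```bash
python3 -m handwheel '[{"dx":0.4,"dy":-5,"dz":0,"wx":-0.01,"wy":-0.05,"wz":0.1,"jaw":1},{"dx":0.8,"dy":-10,"dz":0,"wx":-0.02,"wy":-0.12,"wz":0.2,"jaw":1},{"dx":1.2,"dy":-15,"dz":0,"wx":-0.04,"wy":-0.2,"wz":0.3,"jaw":1},{"dx":1.6,"dy":-20,"dz":0,"wx":-0.065,"wy":-0.252,"wz":0.4,"jaw":1},{"dx":2,"dy":-24,"dz":0,"wx":-0.065,"wy":-0.252,"wz":0.461,"jaw":1},{"dx":2,"dy":-27.8,"dz":-2,"wx":-0.065,"wy":-0.252,"wz":0.461,"jaw":1},{"dx":2,"dy":-27.8,"dz":-5.5,"wx":-0.065,"wy":-0.252,"wz":0.461,"jaw":1},{"dx":2,"dy":-27.8,"dz":-5.5,"wx":-0.065,"wy":-0.252,"wz":0.461,"jaw":1},{"dx":2,"dy":-27.8,"dz":-5.5,"wx":-0.065,"wy":-0.252,"wz":0.461,"jaw":1},{"dx":2,"dy":-27.8,"dz":-5.5,"wx":-0.065,"wy":-0.252,"wz":0.461,"jaw":1}]'; python3 -c "
from h import *
place(-.101,zc=0)
snap('scene','s12.png',(200,140,350,260),5)"
```

```text
time_s: 23.75
ee_pos: [0.4725, -0.0696, 0.2731]
tool_rot: [[0.256, 0.015, 0.966], [-0.006, 1.0, -0.014], [-0.967, -0.002, 0.256]]
contact_force: [0.2, 0.3, -1.2]
finger_gap: 0.016
place y=-0.101 up=0 dx,dy,dz [ 1.05 -0.04 -4.03] w [ 0.002 -0.001 -0.001]
```

View pics/s12.png

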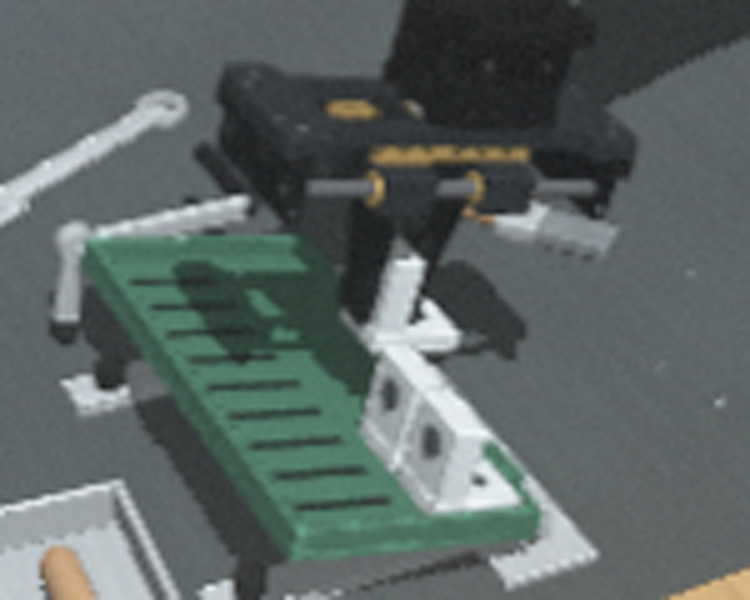

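```bash
python3 -m handwheel '[{"dx":0.4,"dy":-0.05,"dz":-1.6,"wx":0,"wy":0,"wz":0,"jaw":1},{"dx":0.8,"dy":-0.05,"dz":-3,"wx":0,"wy":0,"wz":0,"jaw":1},{"dx":1,"dy":-0.05,"dz":-3.7,"wx":0,"wy":0,"wz":0,"jaw":1},{"dx":1.05,"dy":-0.05,"dz":-3.9,"wx":0,"wy":0,"wz":0,"jaw":1},{"dx":1.05,"dy":-0.05,"dz":-3.9,"wx":0,"wy":0,"wz":0,"jaw":1},{"dx":0.8,"dy":-0.05,"dz":-3.97,"wx":0,"wy":0,"wz":0,"jaw":1},{"dx":0.8,"dy":-0.05,"dz":-3.97,"wx":0,"wy":0,"wz":0,"jaw":1},{"dx":0.8,"dy":-0.05,"dz":-3.97,"wx":0,"wy":0,"wz":0,"jaw":1}]'; python3 -m handwheel '[{"dx":0,"dy":0,"dz":0,"wx":0,"wy":0,"wz":0,"jaw":3.5},{"dx":0,"dy":0,"dz":0,"wx":0,"wy":0,"wz":0,"jaw":3.5},{"dx":0,"dy":0,"dz":0,"wx":0,"wy":0,"wz":0,"jaw":3.5},{"dx":-1,"dy":0,"dz":4,"wx":0,"wy":0,"wz":0,"jaw":3.5},{"dx":-2.1,"dy":0,"dz":8,"wx":0,"wy":0,"wz":0,"jaw":3.5},{"dx":-3,"dy":0,"dz":12,"wx":0,"wy":0,"wz":0,"jaw":5},{"dx":-8,"dy":0,"dz":14,"wx":0,"wy":0.1,"wz":0,"jaw":5},{"dx":-8,"dy":0,"dz":14,"wx":0,"wy":0.2,"wz":0,"jaw":5},{"dx":-8,"dy":0,"dz":14,"wx":0,"wy":0.257,"wz":0.0,"jaw":5}]'; python3 -c "
from h import *
snap('scene','s13.png',(200,180,420,350),3.6)
T=snap('top','t13.png',(115,175,255,275),5.5)
save(T,'t13b.png',(240,170,370,260),6)"
```

```text
time_s: 24.6
ee_pos: [0.48, -0.0709, 0.2331]
tool_rot: [[0.257, 0.016, 0.966], [-0.005, 1.0, -0.015], [-0.966, -0.001, 0.257]]
contact_force: [0.3, -0.2, -1.9]
finger_gap: 0.0159
time_s: 25.5
ee_pos: [0.3993, -0.0712, 0.3745]
tool_rot: [[0.003, 0.015, 1.0], [-0.002, 1.0, -0.015], [-1.0, -0.002, 0.003]]
contact_force: [1.0, 0.2, -0.3]
finger_gap: 0.0489
```

View pics/s13.png

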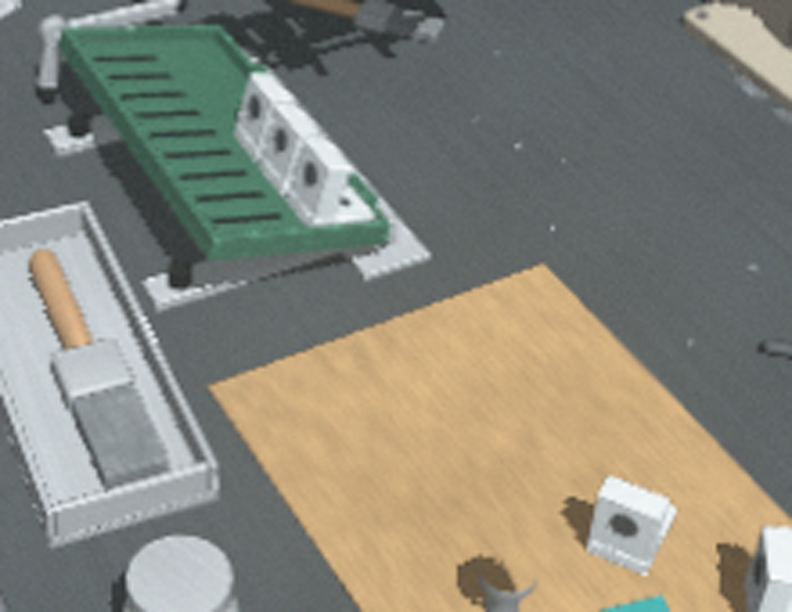

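View pics/t13.png

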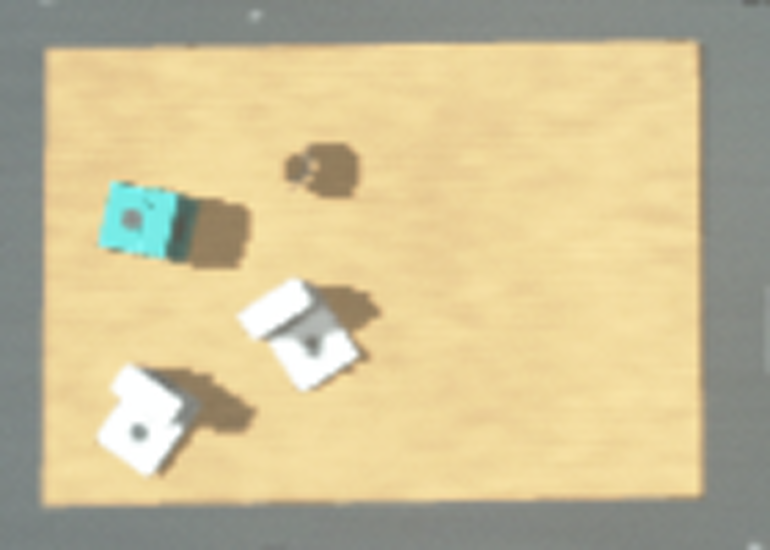

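View pics/t13b.png

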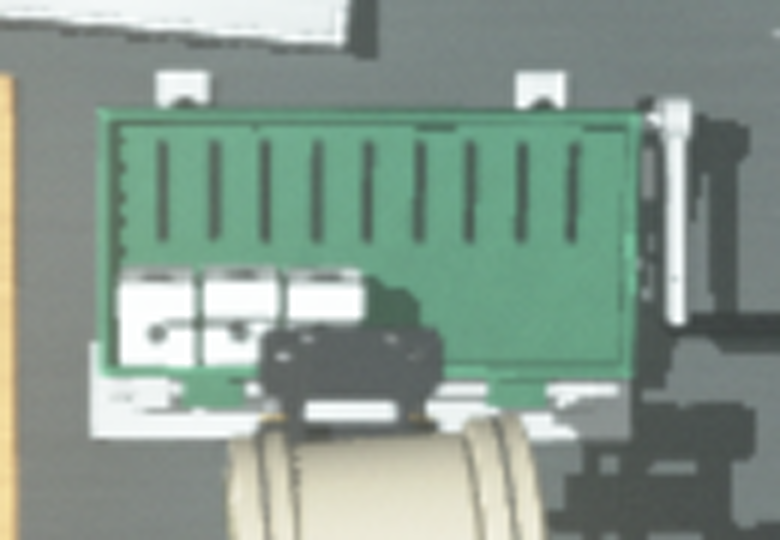

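```bash
python3 - <<'E'
from h import *
loc=[(.024,.018,.052),(.024,-.018,.052),(-.024,.018,.012),(-.024,-.018,.012)]
T=load("t13.png");S=load("s13.png");ot=os=None
D=fit2([("top",a,b) for a,b in zip(cp([(238,319),(297,280),(307,390),(362,354)],(115,175),5.5),loc)],[.47,.28,.6])
l2=[loc[0],loc[2],loc[3],(.008,-.018,.052)]
E=fit2([("top",a,b) for a,b in zip(cp([(131,362),(97,435),(150,476),(185,421)],(115,175),5.5),l2)],[.43,.37,-.6])
for q in(D,E):
    print(q); W=castpts(*q[0]);ot=overlay(T,"top",W,CE,(115,175,255,275),5.5,out=ot);os=overlay(S,"scene",W,CE,(340,290,440,370),7,out=os)
cv2.imwrite("pics/ov_t2.png",ot[:,:,::-1]);cv2.imwrite("pics/ov_s2.png",os[:,:,::-1])
pick(D[0][0],D[0][1]+.0016,D[0][2],.1)
E
```

```text
(array([0.48020814, 0.29199988, 0.61597463]), array([ 0.4, -0.1, -0.2, -0.3,  0. ,  0.5, -0.2, -0. ]))
(array([ 0.43756764,  0.37746367, -0.61771874]), array([ 0.1, -0.2,  0.4,  0.1,  0.5, -0.5, -2.9,  0.7]))
pick up=0.1 dx,dy,dz [ 9.3  37.38 -7.41] w [0.005 0.004 0.632]
```

View pics/ov_t2.png

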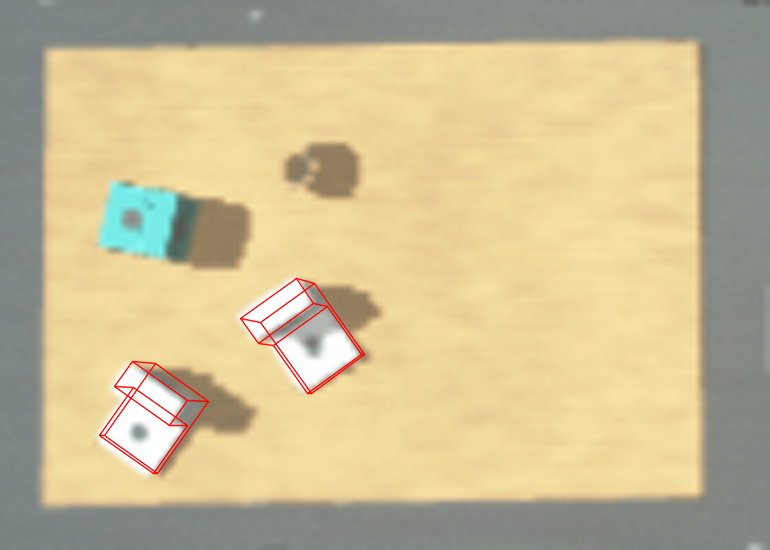

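View pics/ov_s2.png

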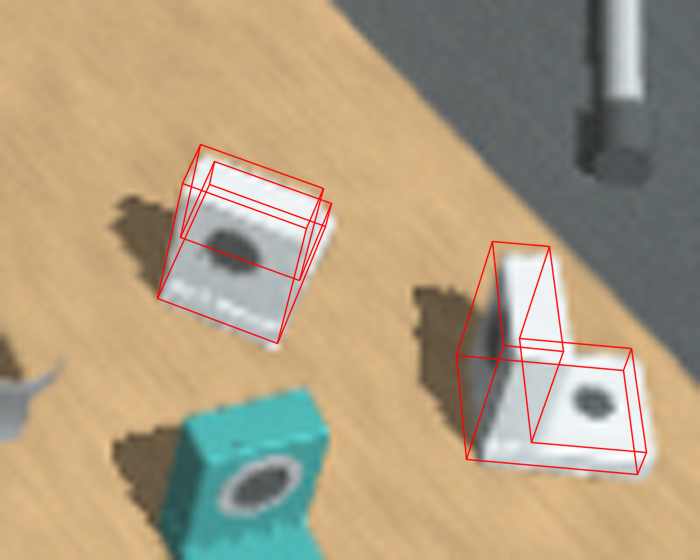

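```bash
python3 -m handwheel '[{"dx":9.3,"dy":37.4,"dz":-7.4,"wx":0.005,"wy":0.004,"wz":0.632,"jaw":5},{"dx":9.3,"dy":37.4,"dz":-7.4,"wx":0.005,"wy":0.004,"wz":0.632,"jaw":5},{"dx":9.3,"dy":37.4,"dz":-7.4,"wx":0.005,"wy":0.004,"wz":0.632,"jaw":5},{"dx":9.3,"dy":37.4,"dz":-7.4,"wx":0.005,"wy":0.004,"wz":0.632,"jaw":5},{"dx":9.3,"dy":37.4,"dz":-7.4,"wx":0.005,"wy":0.004,"wz":0.632,"jaw":5},{"dx":9.3,"dy":37.4,"dz":-7.4,"wx":0.005,"wy":0.004,"wz":0.632,"jaw":5},{"dx":9.3,"dy":37.4,"dz":-7.4,"wx":0.005,"wy":0.004,"wz":0.632,"jaw":5},{"dx":9.3,"dy":37.4,"dz":-7.4,"wx":0.005,"wy":0.004,"wz":0.632,"jaw":5},{"dx":9.3,"dy":37.4,"dz":-7.4,"wx":0.005,"wy":0.004,"wz":0.632,"jaw":5},{"dx":9.3,"dy":37.4,"dz":-7.4,"wx":0.005,"wy":0.004,"wz":0.632,"jaw":5},{"dx":9.3,"dy":37.4,"dz":-7.4,"wx":0.005,"wy":0.004,"wz":0.632,"jaw":5},{"dx":9.3,"dy":37.4,"dz":-7.4,"wx":0.005,"wy":0.004,"wz":0.632,"jaw":5}]'; python3 -m handwheel '[{"dx":0,"dy":0,"dz":0,"wx":0,"wy":0,"wz":0,"jaw":5},{"dx":0,"dy":0,"dz":0,"wx":0,"wy":0,"wz":0,"jaw":5},{"dx":0,"dy":0,"dz":0,"wx":0,"wy":0,"wz":0,"jaw":5}]'; python3 -c "
from h import *
pick(.4802,.2936,.616)"
```

```text
time_s: 26.8
ee_pos: [0.4934, 0.3017, 0.2991]
tool_rot: [[0.0, -0.577, 0.817], [0.0, 0.817, 0.577], [-1.0, -0.0, 0.0]]
contact_force: [-0.2, 0.4, -0.1]
finger_gap: 0.05
time_s: 27.1
ee_pos: [0.4931, 0.3028, 0.2989]
tool_rot: [[-0.0, -0.578, 0.816], [0.0, 0.816, 0.578], [-1.0, 0.0, 0.0]]
contact_force: [-1.0, 0.8, -0.1]
finger_gap: 0.0501
pick up=0 dx,dy,dz [ 0.02  0.   -9.99] w [-0. -0. -0.]
```

```bash
python3 -m handwheel '[{"dx":0,"dy":0,"dz":-4,"wx":0,"wy":0,"wz":0,"jaw":5},{"dx":0,"dy":0,"dz":-8,"wx":0,"wy":0,"wz":0,"jaw":5},{"dx":0,"dy":0,"dz":-9.7,"wx":0,"wy":0,"wz":0,"jaw":5},{"dx":0,"dy":0,"dz":-10,"wx":0,"wy":0,"wz":0,"jaw":5},{"dx":0,"dy":0,"dz":-10,"wx":0,"wy":0,"wz":0,"jaw":5},{"dx":0,"dy":0,"dz":-10,"wx":0,"wy":0,"wz":0,"jaw":1},{"dx":0,"dy":0,"dz":-10,"wx":0,"wy":0,"wz":0,"jaw":1},{"dx":0,"dy":0,"dz":-10,"wx":0,"wy":0,"wz":0,"jaw":1},{"dx":0,"dy":0,"dz":-10,"wx":0,"wy":0,"wz":0,"jaw":1},{"dx":0,"dy":0,"dz":-10,"wx":0,"wy":0,"wz":0,"jaw":1},{"dx":0,"dy":0,"dz":-10,"wx":0,"wy":0,"wz":0,"jaw":1}]';python3 -c "
from h import *
pick(.4802,.2936,.616)"; python3 -m handwheel '[{"dx":0,"dy":0,"dz":4,"wx":0,"wy":0,"wz":0,"jaw":1},{"dx":0,"dy":0,"dz":8,"wx":0,"wy":0,"wz":0,"jaw":1},{"dx":0,"dy":0,"dz":13,"wx":0,"wy":0,"wz":0,"jaw":1},{"dx":0,"dy":0,"dz":13,"wx":0,"wy":0,"wz":0,"jaw":1},{"dx":0,"dy":0,"dz":13,"wx":0,"wy":0,"wz":0,"jaw":1}]'; python3 -c "
from h import *
place(-.140,up=.04)"
```

```text
time_s: 28.2
ee_pos: [0.4931, 0.3032, 0.1989]
tool_rot: [[-0.0, -0.578, 0.816], [0.0, 0.816, 0.578], [-1.0, 0.0, -0.0]]
contact_force: [-0.4, -0.1, 2.0]
finger_gap: 0.0158
pick up=0 dx,dy,dz [ 0.02 -0.03  0.01] w [-0.    -0.    -0.001]
time_s: 28.7
ee_pos: [0.4932, 0.3032, 0.3295]
tool_rot: [[0.001, -0.578, 0.816], [0.001, 0.816, 0.578], [-1.0, 0.001, 0.002]]
contact_force: [-0.2, -0.2, -1.4]
finger_gap: 0.0155
place y=-0.14 up=0.04 dx,dy,dz [ -2.15 -41.21  -5.66] w [ 0.077 -0.251 -0.629]
```

```bash
python3 -m handwheel '[{"dx":-0.3,"dy":-5,"dz":0,"wx":0.01,"wy":-0.03,"wz":-0.1,"jaw":1},{"dx":-0.5,"dy":-10,"dz":0,"wx":0.02,"wy":-0.08,"wz":-0.2,"jaw":1},{"dx":-0.8,"dy":-15,"dz":0,"wx":0.04,"wy":-0.14,"wz":-0.3,"jaw":1},{"dx":-1,"dy":-20,"dz":0,"wx":0.06,"wy":-0.2,"wz":-0.42,"jaw":1},{"dx":-1.3,"dy":-25,"dz":0,"wx":0.077,"wy":-0.251,"wz":-0.53,"jaw":1},{"dx":-1.6,"dy":-30,"dz":0,"wx":0.077,"wy":-0.251,"wz":-0.629,"jaw":1},{"dx":-1.9,"dy":-35,"dz":0,"wx":0.077,"wy":-0.251,"wz":-0.629,"jaw":1},{"dx":-2.15,"dy":-39,"dz":0,"wx":0.077,"wy":-0.251,"wz":-0.629,"jaw":1},{"dx":-2.15,"dy":-41.2,"dz":-2,"wx":0.077,"wy":-0.251,"wz":-0.629,"jaw":1},{"dx":-2.15,"dy":-41.2,"dz":-5.6,"wx":0.077,"wy":-0.251,"wz":-0.629,"jaw":1},{"dx":-2.15,"dy":-41.2,"dz":-5.6,"wx":0.077,"wy":-0.251,"wz":-0.629,"jaw":1},{"dx":-2.15,"dy":-41.2,"dz":-5.6,"wx":0.077,"wy":-0.251,"wz":-0.629,"jaw":1}]'; python3 -m handwheel '[{"dx":0,"dy":0,"dz":0,"wx":0,"wy":0,"wz":0,"jaw":1},{"dx":0,"dy":0,"dz":0,"wx":0,"wy":0,"wz":0,"jaw":1}]'; python3 -c "
from h import *
place(-.140,zc=-.0005)
snap('scene','s14.png',(200,140,350,260),5)"
```

```text
time_s: 29.9
ee_pos: [0.471, -0.1085, 0.272]
tool_rot: [[0.252, 0.016, 0.968], [-0.006, 1.0, -0.015], [-0.968, -0.002, 0.252]]
contact_force: [-0.5, 0.1, -0.8]
finger_gap: 0.0157
time_s: 30.1
ee_pos: [0.4721, -0.1084, 0.2739]
tool_rot: [[0.257, 0.015, 0.966], [-0.004, 1.0, -0.014], [-0.966, -0.0, 0.257]]
contact_force: [-0.1, -0.7, -1.2]
finger_gap: 0.016
place y=-0.14 up=0 dx,dy,dz [ 1.04 -0.06 -4.15] w [ 0.    -0.    -0.001]
```

View pics/s14.png

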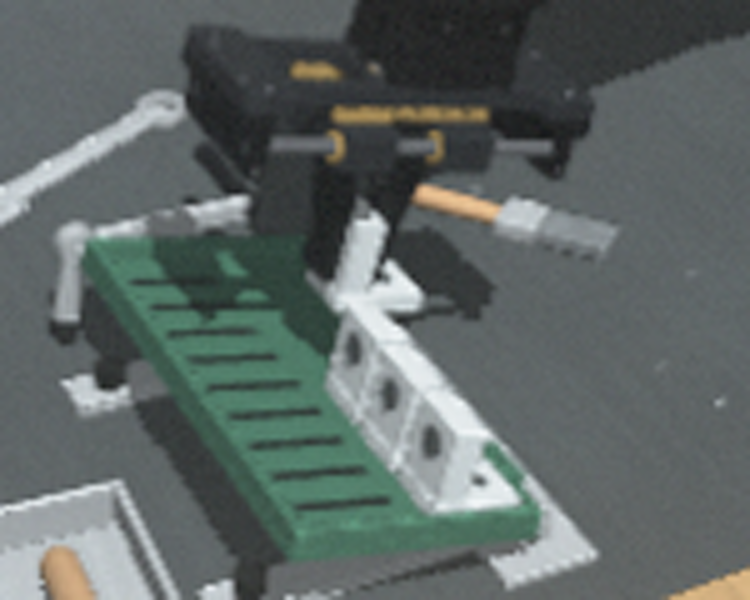

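```bash
python3 -m handwheel '[{"dx":0.4,"dy":-0.05,"dz":-1.6,"wx":0,"wy":0,"wz":0,"jaw":1},{"dx":0.8,"dy":-0.05,"dz":-3,"wx":0,"wy":0,"wz":0,"jaw":1},{"dx":1,"dy":-0.05,"dz":-3.9,"wx":0,"wy":0,"wz":0,"jaw":1},{"dx":1.05,"dy":-0.05,"dz":-4.15,"wx":0,"wy":0,"wz":0,"jaw":1},{"dx":1.05,"dy":-0.05,"dz":-4.15,"wx":0,"wy":0,"wz":0,"jaw":1},{"dx":0.8,"dy":-0.05,"dz":-4.22,"wx":0,"wy":0,"wz":0,"jaw":1},{"dx":0.8,"dy":-0.05,"dz":-4.22,"wx":0,"wy":0,"wz":0,"jaw":1},{"dx":0.8,"dy":-0.05,"dz":-4.22,"wx":0,"wy":0,"wz":0,"jaw":1}]'; python3 -m handwheel '[{"dx":0,"dy":0,"dz":0,"wx":0,"wy":0,"wz":0,"jaw":3.5},{"dx":0,"dy":0,"dz":0,"wx":0,"wy":0,"wz":0,"jaw":3.5},{"dx":0,"dy":0,"dz":0,"wx":0,"wy":0,"wz":0,"jaw":3.5},{"dx":-1,"dy":0,"dz":4,"wx":0,"wy":0,"wz":0,"jaw":3.5},{"dx":-2.1,"dy":0,"dz":8,"wx":0,"wy":0,"wz":0,"jaw":3.5},{"dx":-3,"dy":0,"dz":12,"wx":0,"wy":0,"wz":0,"jaw":5},{"dx":-8,"dy":0,"dz":14,"wx":0,"wy":0.1,"wz":0,"jaw":5},{"dx":-8,"dy":0,"dz":14,"wx":0,"wy":0.2,"wz":0,"jaw":5},{"dx":-8,"dy":0,"dz":14,"wx":0,"wy":0.257,"wz":0.0,"jaw":5},{"dx":-8,"dy":0,"dz":14,"wx":0,"wy":0.257,"wz":0.0,"jaw":5}]'; python3 -c "
from h import *
snap('scene','s15.png',(200,180,420,370),3.5)
T=snap('top','t15.png',(115,175,255,275),5.5)
pick(.4356,.3795,-.635,.1)
save(T,'t15b.png',(240,170,370,260),6)"
```

```text
time_s: 30.95
ee_pos: [0.4803, -0.1093, 0.2317]
tool_rot: [[0.257, 0.016, 0.966], [-0.004, 1.0, -0.015], [-0.966, 0.0, 0.258]]
contact_force: [-2.5, 0.9, 7.8]
finger_gap: 0.0161
time_s: 31.95
ee_pos: [0.3997, -0.1094, 0.3708]
tool_rot: [[0.001, 0.015, 1.0], [-0.004, 1.0, -0.015], [-1.0, -0.004, 0.001]]
contact_force: [-0.2, 1.1, 0.4]
finger_gap: 0.0492
pick up=0.1 dx,dy,dz [ 4.88 47.94 -7.12] w [ 0.006  0.    -0.619]
```

View pics/s15.png

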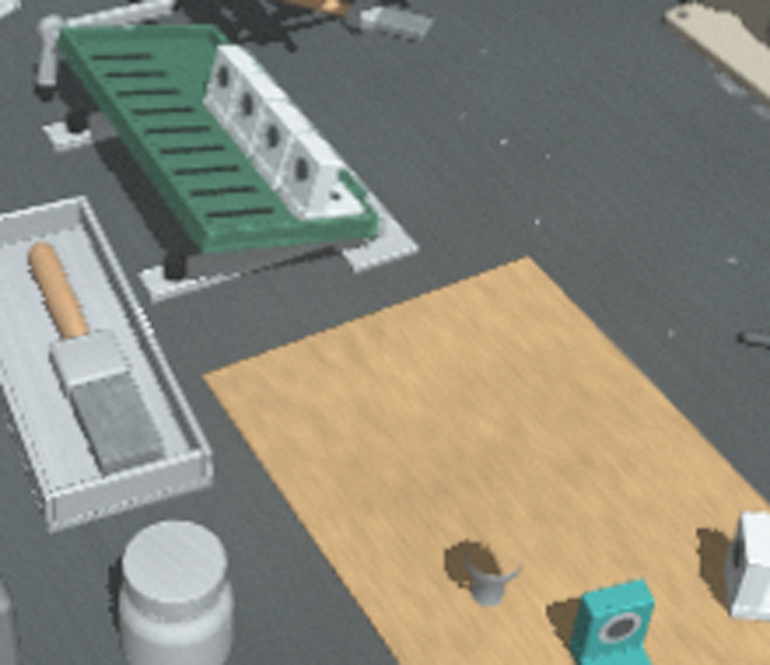

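View pics/t15.png

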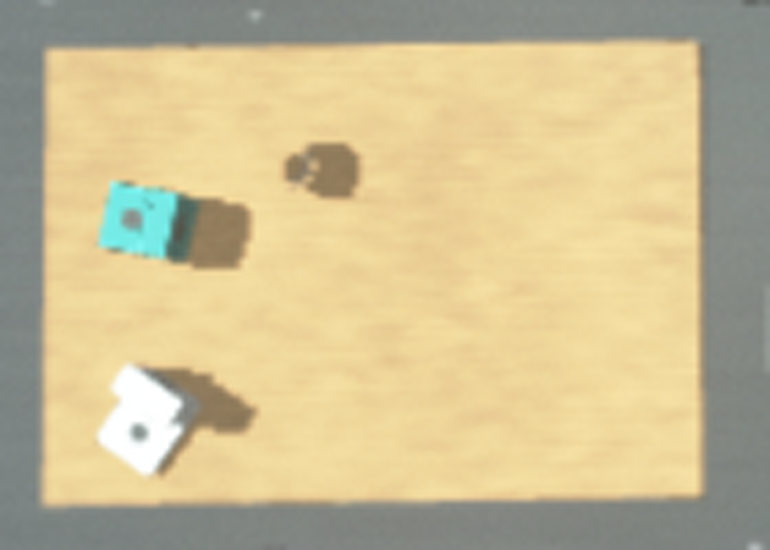

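```bash
python3 -m handwheel '[{"dx":4.9,"dy":47.9,"dz":-7.1,"wx":0.006,"wy":0,"wz":-0.619,"jaw":5},{"dx":4.9,"dy":47.9,"dz":-7.1,"wx":0.006,"wy":0,"wz":-0.619,"jaw":5},{"dx":4.9,"dy":47.9,"dz":-7.1,"wx":0.006,"wy":0,"wz":-0.619,"jaw":5},{"dx":4.9,"dy":47.9,"dz":-7.1,"wx":0.006,"wy":0,"wz":-0.619,"jaw":5},{"dx":4.9,"dy":47.9,"dz":-7.1,"wx":0.006,"wy":0,"wz":-0.619,"jaw":5},{"dx":4.9,"dy":47.9,"dz":-7.1,"wx":0.006,"wy":0,"wz":-0.619,"jaw":5},{"dx":4.9,"dy":47.9,"dz":-7.1,"wx":0.006,"wy":0,"wz":-0.619,"jaw":5},{"dx":4.9,"dy":47.9,"dz":-7.1,"wx":0.006,"wy":0,"wz":-0.619,"jaw":5},{"dx":4.9,"dy":47.9,"dz":-7.1,"wx":0.006,"wy":0,"wz":-0.619,"jaw":5},{"dx":4.9,"dy":47.9,"dz":-7.1,"wx":0.006,"wy":0,"wz":-0.619,"jaw":5},{"dx":4.9,"dy":47.9,"dz":-7.1,"wx":0.006,"wy":0,"wz":-0.619,"jaw":5},{"dx":4.9,"dy":47.9,"dz":-7.1,"wx":0.006,"wy":0,"wz":-0.619,"jaw":5}]'; python3 -m handwheel '[{"dx":0,"dy":0,"dz":0,"wx":0,"wy":0,"wz":0,"jaw":5},{"dx":0,"dy":0,"dz":0,"wx":0,"wy":0,"wz":0,"jaw":5},{"dx":0,"dy":0,"dz":0,"wx":0,"wy":0,"wz":0,"jaw":5}]'; python3 -c "
from h import *
st();pick(.4356,.3795,-.635)"
```

```text
time_s: 33.25
ee_pos: [0.4482, 0.3704, 0.2979]
tool_rot: [[-0.001, 0.591, 0.806], [-0.001, 0.806, -0.591], [-1.0, -0.001, -0.0]]
contact_force: [0.3, -1.1, 0.1]
finger_gap: 0.0497
time_s: 33.55
ee_pos: [0.4489, 0.3686, 0.3]
tool_rot: [[0.0, 0.594, 0.805], [0.002, 0.805, -0.594], [-1.0, 0.002, -0.001]]
contact_force: [0.7, -0.2, -0.1]
finger_gap: 0.0501
33.55 tcp [0.4489 0.3686 0.3   ] f [ 0.6876 -0.1992 -0.068 ] gap 0.05008261515945775
[[ 0.0004  0.5939  0.8045]
 [ 0.002   0.8045 -0.5939]
 [-1.      0.0018 -0.0009]]
[-59.4175  18.3551  18.6313  98.9379  -6.5235  63.6667 -75.2147]
grip [0.449  0.3689 0.1365]
pick up=0 dx,dy,dz [ -0.04   0.14 -10.1 ] w [-0.002  0.     0.001]
```

```bash
python3 -m handwheel '[{"dx":0,"dy":0.1,"dz":-4,"wx":0,"wy":0,"wz":0,"jaw":5},{"dx":0,"dy":0.1,"dz":-8,"wx":0,"wy":0,"wz":0,"jaw":5},{"dx":0,"dy":0.1,"dz":-9.7,"wx":0,"wy":0,"wz":0,"jaw":5},{"dx":0,"dy":0.1,"dz":-10,"wx":0,"wy":0,"wz":0,"jaw":5},{"dx":0,"dy":0.1,"dz":-10,"wx":0,"wy":0,"wz":0,"jaw":5},{"dx":0,"dy":0.1,"dz":-10,"wx":0,"wy":0,"wz":0,"jaw":1},{"dx":0,"dy":0.1,"dz":-10,"wx":0,"wy":0,"wz":0,"jaw":1},{"dx":0,"dy":0.1,"dz":-10,"wx":0,"wy":0,"wz":0,"jaw":1},{"dx":0,"dy":0.1,"dz":-10,"wx":0,"wy":0,"wz":0,"jaw":1},{"dx":0,"dy":0.1,"dz":-10,"wx":0,"wy":0,"wz":0,"jaw":1},{"dx":0,"dy":0.1,"dz":-10,"wx":0,"wy":0,"wz":0,"jaw":1}]';python3 -c "
from h import *
pick(.4356,.3795,-.635)"; python3 -m handwheel '[{"dx":0,"dy":0,"dz":4,"wx":0,"wy":0,"wz":0,"jaw":1},{"dx":0,"dy":0,"dz":8,"wx":0,"wy":0,"wz":0,"jaw":1},{"dx":0,"dy":0,"dz":13,"wx":0,"wy":0,"wz":0,"jaw":1},{"dx":0,"dy":0,"dz":13,"wx":0,"wy":0,"wz":0,"jaw":1},{"dx":0,"dy":0,"dz":13,"wx":0,"wy":0,"wz":0,"jaw":1}]'; python3 -c "
from h import *
place(-.179,up=.04)
snap('scene','s16.png',(300,180,440,330),4)"
```

```text
time_s: 34.65
ee_pos: [0.4486, 0.3707, 0.1997]
tool_rot: [[-0.0, 0.593, 0.806], [0.002, 0.806, -0.593], [-1.0, 0.001, -0.001]]
contact_force: [-0.2, 0.1, 1.8]
finger_gap: 0.0157
pick up=0 dx,dy,dz [-0.01 -0.07 -0.07] w [-0.002 -0.    -0.001]
time_s: 35.15
ee_pos: [0.4487, 0.3707, 0.3303]
tool_rot: [[0.001, 0.593, 0.806], [0.003, 0.806, -0.593], [-1.0, 0.003, -0.001]]
contact_force: [0.0, 0.6, -2.3]
finger_gap: 0.0153
place y=-0.179 up=0.04 dx,dy,dz [  2.24 -51.86  -5.74] w [-0.088 -0.25   0.614]
```

View pics/s16.png

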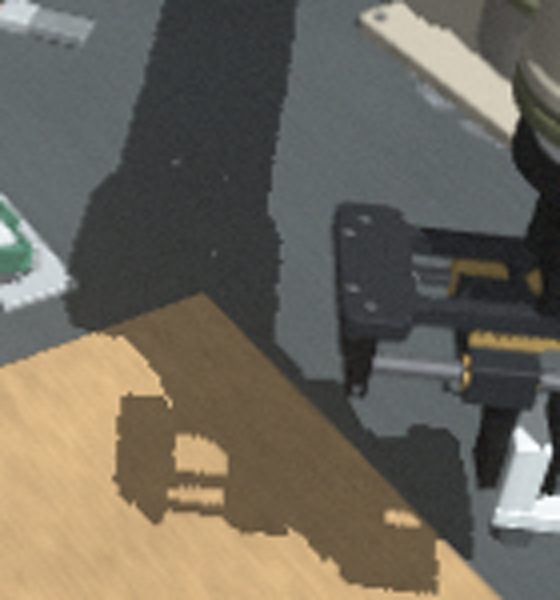

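View pics/t15b.png

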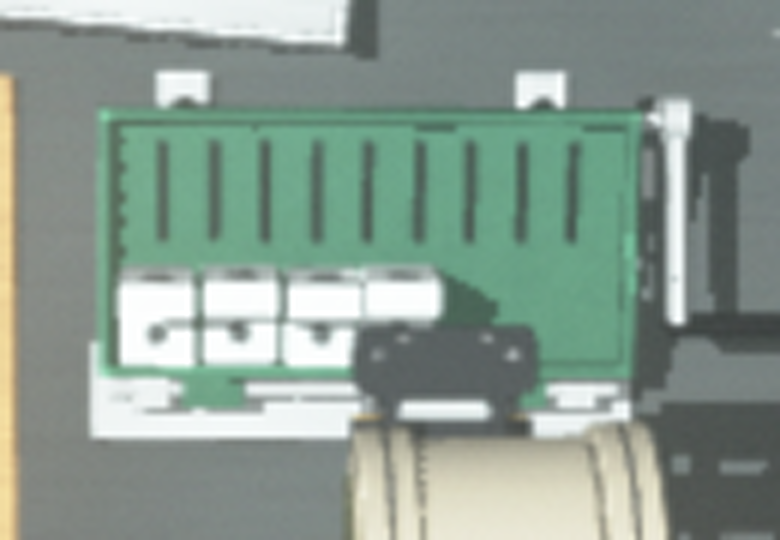

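```bash
python3 -m handwheel '[{"dx":0.3,"dy":-5,"dz":0,"wx":-0.01,"wy":-0.03,"wz":0.08,"jaw":1},{"dx":0.6,"dy":-10,"dz":0,"wx":-0.02,"wy":-0.06,"wz":0.16,"jaw":1},{"dx":0.9,"dy":-15,"dz":0,"wx":-0.03,"wy":-0.1,"wz":0.24,"jaw":1},{"dx":1.1,"dy":-20,"dz":0,"wx":-0.04,"wy":-0.14,"wz":0.33,"jaw":1},{"dx":1.3,"dy":-25,"dz":0,"wx":-0.06,"wy":-0.18,"wz":0.42,"jaw":1},{"dx":1.5,"dy":-30,"dz":0,"wx":-0.088,"wy":-0.25,"wz":0.52,"jaw":1},{"dx":1.7,"dy":-35,"dz":0,"wx":-0.088,"wy":-0.25,"wz":0.614,"jaw":1},{"dx":1.9,"dy":-40,"dz":0,"wx":-0.088,"wy":-0.25,"wz":0.614,"jaw":1},{"dx":2.1,"dy":-45,"dz":0,"wx":-0.088,"wy":-0.25,"wz":0.614,"jaw":1},{"dx":2.2,"dy":-49,"dz":0,"wx":-0.088,"wy":-0.25,"wz":0.614,"jaw":1},{"dx":2.2,"dy":-51.6,"dz":-2,"wx":-0.088,"wy":-0.25,"wz":0.614,"jaw":1},{"dx":2.2,"dy":-51.6,"dz":-5.5,"wx":-0.088,"wy":-0.25,"wz":0.614,"jaw":1}]'; python3 -m handwheel '[{"dx":0,"dy":0,"dz":0,"wx":0,"wy":0,"wz":0,"jaw":1},{"dx":0,"dy":0,"dz":0,"wx":0,"wy":0,"wz":0,"jaw":1},{"dx":0,"dy":0,"dz":0,"wx":0,"wy":0,"wz":0,"jaw":1}]'; python3 -c "
from h import *
place(-.177,zc=-.0005)
snap('scene','s17.png',(200,140,350,260),5)"
```

```text
time_s: 36.4
ee_pos: [0.4703, -0.1494, 0.2746]
tool_rot: [[0.26, 0.023, 0.965], [-0.01, 1.0, -0.021], [-0.966, -0.004, 0.26]]
contact_force: [0.5, 1.3, -1.4]
finger_gap: 0.0158
time_s: 36.7
ee_pos: [0.471, -0.1449, 0.2753]
tool_rot: [[0.257, 0.016, 0.966], [-0.006, 1.0, -0.015], [-0.966, -0.002, 0.258]]
contact_force: [0.7, -0.4, -0.9]
finger_gap: 0.0158
place y=-0.177 up=0 dx,dy,dz [ 1.09 -0.12 -4.3 ] w [ 0.002  0.    -0.   ]
```

View pics/s17.png

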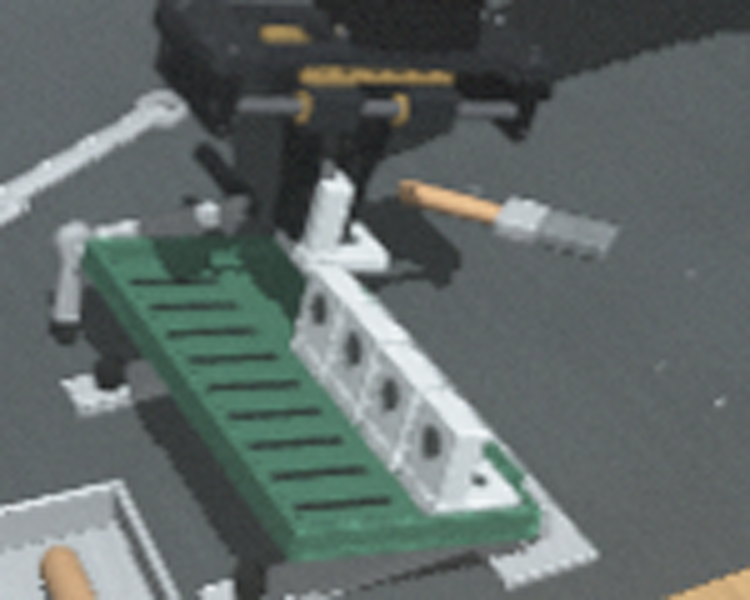

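```bash
python3 -m handwheel '[{"dx":0.4,"dy":-0.1,"dz":-1.6,"wx":0,"wy":0,"wz":0,"jaw":1},{"dx":0.8,"dy":-0.1,"dz":-3,"wx":0,"wy":0,"wz":0,"jaw":1},{"dx":1,"dy":-0.1,"dz":-4,"wx":0,"wy":0,"wz":0,"jaw":1},{"dx":1.07,"dy":-0.1,"dz":-4.2,"wx":0,"wy":0,"wz":0,"jaw":1},{"dx":1.07,"dy":-0.1,"dz":-4.2,"wx":0,"wy":0,"wz":0,"jaw":1},{"dx":0.85,"dy":-0.1,"dz":-4.26,"wx":0,"wy":0,"wz":0,"jaw":1},{"dx":0.85,"dy":-0.1,"dz":-4.26,"wx":0,"wy":0,"wz":0,"jaw":1},{"dx":0.85,"dy":-0.1,"dz":-4.26,"wx":0,"wy":0,"wz":0,"jaw":1}]'; python3 -c "
from h import *
place(-.177,zc=-.0005)"; python3 -m handwheel '[{"dx":0,"dy":0.1,"dz":0,"wx":0,"wy":0,"wz":0,"jaw":1},{"dx":0,"dy":0.2,"dz":0,"wx":0,"wy":0,"wz":0,"jaw":1},{"dx":0,"dy":0.3,"dz":0,"wx":0,"wy":0,"wz":0,"jaw":1},{"dx":0,"dy":0.4,"dz":0,"wx":0,"wy":0,"wz":0,"jaw":1},{"dx":0,"dy":0.5,"dz":0,"wx":0,"wy":0,"wz":0,"jaw":1},{"dx":0,"dy":0.5,"dz":0,"wx":0,"wy":0,"wz":0,"jaw":1}]';python3 -m handwheel '[{"dx":0,"dy":0.1,"dz":0,"wx":0,"wy":0,"wz":0,"jaw":1},{"dx":0,"dy":0.2,"dz":0,"wx":0,"wy":0,"wz":0,"jaw":1},{"dx":0,"dy":0.3,"dz":0,"wx":0,"wy":0,"wz":0,"jaw":1},{"dx":0,"dy":0.3,"dz":0,"wx":0,"wy":0,"wz":0,"jaw":1}]'; python3 -c "
from h import *
snap('scene','s18.png',(220,160,340,250),6)"
```

```text
time_s: 37.55
ee_pos: [0.4797, -0.1462, 0.2331]
tool_rot: [[0.259, 0.016, 0.966], [-0.006, 1.0, -0.015], [-0.966, -0.002, 0.259]]
contact_force: [-2.7, 2.3, 9.1]
finger_gap: 0.0156
place y=-0.177 up=0 dx,dy,dz [ 0.22  0.01 -0.07] w [0.002 0.002 0.   ]
time_s: 38.15
ee_pos: [0.4795, -0.1424, 0.2331]
tool_rot: [[0.26, 0.018, 0.966], [-0.008, 1.0, -0.016], [-0.966, -0.004, 0.26]]
contact_force: [-1.6, -5.6, 5.5]
finger_gap: 0.0159
time_s: 38.55
ee_pos: [0.4795, -0.1394, 0.2331]
tool_rot: [[0.26, 0.018, 0.966], [-0.008, 1.0, -0.016], [-0.966, -0.004, 0.26]]
contact_force: [-1.9, -5.1, 4.9]
finger_gap: 0.0156
```

View pics/s18.png

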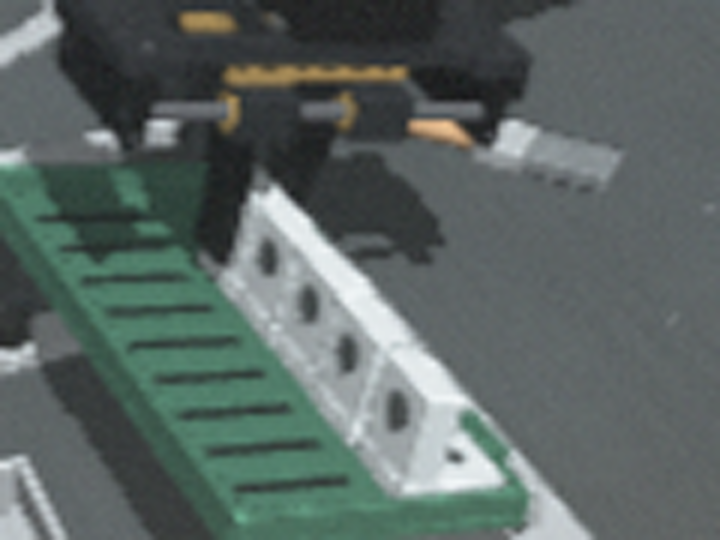

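```bash
python3 -m handwheel '[{"dx":0,"dy":0.1,"dz":0,"wx":0,"wy":0,"wz":0,"jaw":1},{"dx":0,"dy":0.2,"dz":0,"wx":0,"wy":0,"wz":0,"jaw":1},{"dx":0,"dy":0.25,"dz":0,"wx":0,"wy":0,"wz":0,"jaw":1},{"dx":0,"dy":0.25,"dz":0,"wx":0,"wy":0,"wz":0,"jaw":1}]';python3 -m handwheel '[{"dx":0,"dy":0.1,"dz":0,"wx":0,"wy":0,"wz":0,"jaw":1},{"dx":0,"dy":0.2,"dz":0,"wx":0,"wy":0,"wz":0,"jaw":1},{"dx":0,"dy":0.2,"dz":0,"wx":0,"wy":0,"wz":0,"jaw":1}]'; python3 -c "
from h import *
snap('scene','s19.png',(220,160,340,250),6)"
```

```text
time_s: 39.0
ee_pos: [0.4796, -0.137, 0.2331]
tool_rot: [[0.26, 0.018, 0.966], [-0.008, 1.0, -0.017], [-0.966, -0.004, 0.26]]
contact_force: [-0.2, -5.3, 4.7]
finger_gap: 0.0158
time_s: 39.3
ee_pos: [0.4796, -0.135, 0.2331]
tool_rot: [[0.26, 0.018, 0.966], [-0.008, 1.0, -0.016], [-0.966, -0.004, 0.26]]
contact_force: [-0.4, -4.7, 4.5]
finger_gap: 0.0159
```

View pics/s19.png

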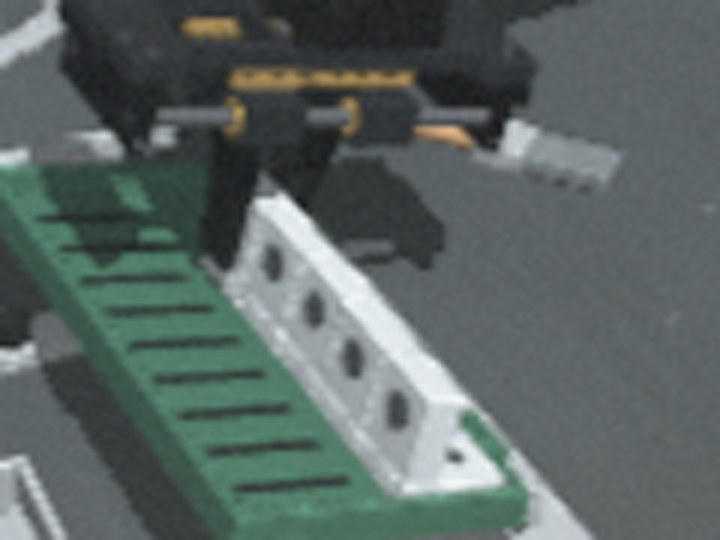

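```bash
python3 -m handwheel '[{"dx":0,"dy":0.1,"dz":0,"wx":0,"wy":0,"wz":0,"jaw":1},{"dx":0,"dy":0.2,"dz":0,"wx":0,"wy":0,"wz":0,"jaw":1},{"dx":0,"dy":0.2,"dz":0,"wx":0,"wy":0,"wz":0,"jaw":1}]'; python3 -m handwheel '[{"dx":0,"dy":0.07,"dz":0,"wx":0,"wy":0,"wz":0,"jaw":1},{"dx":0,"dy":0.07,"dz":0,"wx":0,"wy":0,"wz":0,"jaw":1}]'; python3 -m handwheel '[{"dx":0,"dy":0,"dz":0,"wx":0,"wy":0,"wz":0,"jaw":3.5},{"dx":0,"dy":0,"dz":0,"wx":0,"wy":0,"wz":0,"jaw":3.5},{"dx":0,"dy":0,"dz":0,"wx":0,"wy":0,"wz":0,"jaw":3.5},{"dx":-1,"dy":0,"dz":4,"wx":0,"wy":0,"wz":0,"jaw":3.5},{"dx":-2.1,"dy":0,"dz":8,"wx":0,"wy":0,"wz":0,"jaw":3.5},{"dx":-3,"dy":0,"dz":12,"wx":0,"wy":0,"wz":0,"jaw":5},{"dx":-6,"dy":-5,"dz":14,"wx":0,"wy":0.1,"wz":0,"jaw":5},{"dx":-6,"dy":-10,"dz":14,"wx":0,"wy":0.2,"wz":0,"jaw":5},{"dx":-6,"dy":-15,"dz":14,"wx":0,"wy":0.257,"wz":0.0,"jaw":5},{"dx":-6,"dy":-20,"dz":14,"wx":0,"wy":0.257,"wz":0.0,"jaw":5},{"dx":-6,"dy":-20,"dz":14,"wx":0,"wy":0.257,"wz":0.0,"jaw":5}]'; python3 -c "
from h import *
S=snap('scene','s20.png',(220,160,340,250),6)
T=snap('top','t20.png',(240,170,370,260),6)
save(S,'s20b.png',None,1.4)"
```

```text
time_s: 39.65
ee_pos: [0.4796, -0.1332, 0.2331]
tool_rot: [[0.26, 0.018, 0.965], [-0.009, 1.0, -0.017], [-0.966, -0.004, 0.26]]
contact_force: [-0.5, -6.0, 4.1]
finger_gap: 0.0158
time_s: 39.85
ee_pos: [0.4796, -0.1325, 0.2331]
tool_rot: [[0.26, 0.018, 0.965], [-0.009, 1.0, -0.017], [-0.966, -0.004, 0.26]]
contact_force: [-0.4, -6.9, 4.5]
finger_gap: 0.0163
time_s: 40.95
ee_pos: [0.4192, -0.3337, 0.3714]
tool_rot: [[-0.0, 0.016, 1.0], [-0.01, 1.0, -0.016], [-1.0, -0.01, -0.0]]
contact_force: [-0.2, 0.5, -0.6]
finger_gap: 0.0497
```

View pics/s20.png

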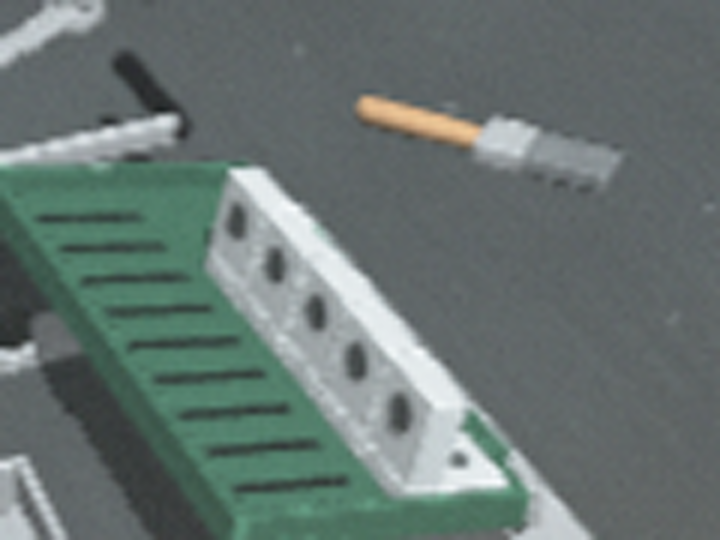

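View pics/t20.png

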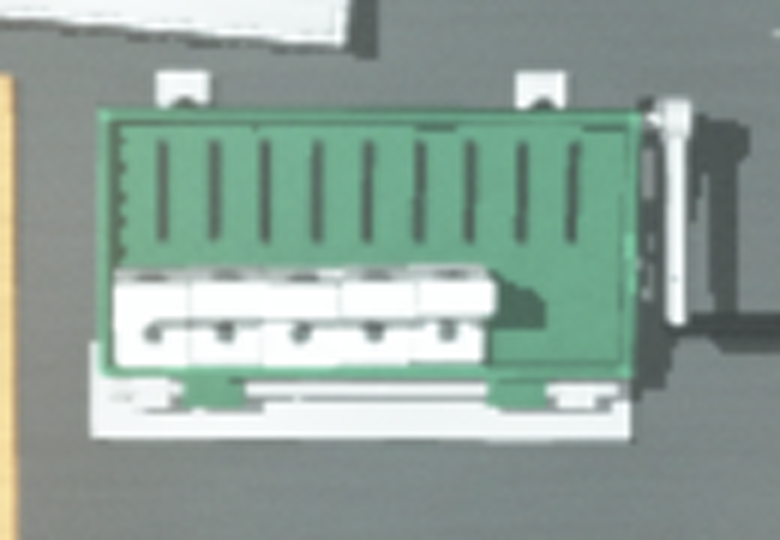

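View pics/s20b.png

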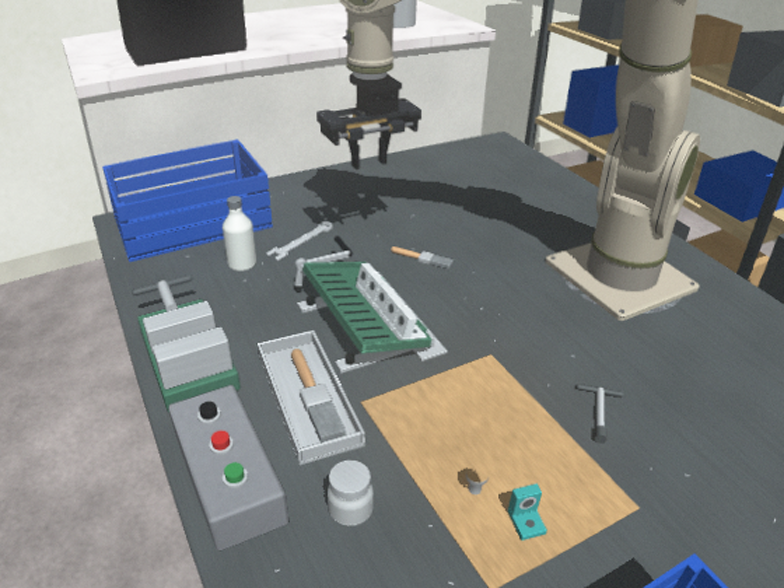

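The castings read tight and square in both views, toes at the lip, and the bystanders are where they started. Handing in.

```bash
python3 -c "
from h import *
st()
print(hand_in())"
```

```text
41.05 tcp [ 0.4183 -0.3337  0.3715] f [-0.197   0.4858 -0.1911] gap 0.04972548784164896
[[-0.0002  0.0201  0.9998]
 [-0.0098  0.9997 -0.0201]
 [-1.     -0.0098  0.    ]]
[-23.7351  16.0088  67.4141 102.7055 -15.1544  71.2437  46.5911]
grip [ 0.4182 -0.3353  0.208 ]
the job is handed in; nothing more can be done
None
```

The job is done and handed in at about 41 s of the 210 s allowed; the hand-in gave no verdict.

- **Brush:** I took the larger brush off the tray and laid it flat in the pan.
- **Tray:** I then pulled the lever over and let it go. A model of the tray at 0.26 rad with the leg at its stop lined up with both pictures.
- **Castings:** all five white castings from the cardboard stand on the tray. One was knocked aside mid-run, so I measured it again before picking it up. With the last casting I pushed the row to the left to close the gaps.

**Last checks:** the final pictures show the row square, the castings touching, the toes within about 1 mm of the front lip, and the first casting about 1–3 mm from the left lip. In the final scene view the leg is still locked, the brush is flat in the pan, no bystander looks moved, and the gripper is clear.

**Disagreement:** the two cameras differed by about 3 mm sideways, so I used positions between them. No check failed.

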